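Load a cell in the test fixture, release the catch, hold the contact lever

TASK

Stand the orange cell from the rack upright in the bore of the test fixture's white nest, right down on its floor, and let go of it, all with the red safety catch still on; do not drop it. Then flip the catch off by pushing its red tab down to its stop, and after that pull the lever by its black grip all the way down to its stop, so that the brass contact presses on the cell. The test runs only while the lever is held: finish with the gripper still on the grip, holding the lever steadily down, and leave the other cells, the lenses and the rest of the bench where they are.

Things in the scene. Friction and masses are not known exactly. Their poses are not given: they have to be found in the camera images.
- cell: the cell to test: a cylinder 21 mm across and 70 mm tall, orange sleeve, 9 mm steel button on top, 50 to 90 g, standing upright in one of the rack's three pockets (which one varies). Origin: centre of its underside; z along its axis, up.
- cell_b: bystander cell, same size, blue sleeve, standing in the rack. Origin: centre of its underside.
- cell_c: bystander cell, same size, green sleeve, standing in the rack. Origin: centre of its underside.
- rack: fixed grey block 200 x 70 x 30 mm with three round pockets 23.4 mm across, 18 mm deep, in a row along its own x at -60, 0 and +60 mm; a cell stands in each, so 58 mm of it shows above the block. It lies to the left or the right of the fixture (swapped with the lens pad). Origin: centre of its underside.
- fixture: fixed hand-lever contact fixture on a dark base plate 205 x 150 x 18 mm. Origin: on the table under the nest's axis; -x is its front and faces the robot to within 0.25 rad. In its frame: white nest 52 x 52 mm at the origin; hinge cheeks 148 mm tall at x 75 to 125, y within 27 mm; catch post 20 x 20 mm, 192 mm tall at x +106, y -40 mm. With the lever parked the space above the nest is free.
- nest_mouth (a point): centre of the mouth of the bore in the white nest: 23.4 mm across with a 2 mm chamfer, 20 mm deep, 44 mm above the table. 50 mm of a seated cell stands above it.
- nest_floor (a point): centre of the flat floor of the bore, 24 mm above the table: the underside of a seated cell rests here.
- lever (a joint): lever angle: 0 parked (stem leaning 0.21 rad back from vertical, away from the robot), grows as it is pulled to the front and down; 1.78 at its stop, stem level. The stem is a bar 20 mm wide at fixture y 0. A spring always pulls it up: it flies up when let go. About 3 N at the grip at the start, 7 N near the bottom, 12 N at the stop. With the catch on it is blocked after about 0.1 rad.
- lever_hinge (a point): point on the lever's hinge axis, which runs along the fixture's y; 130 mm above the table, 95 mm behind the nest.
- lever_grip: black round grip bar of the lever, 22 mm across, 76 mm long, sticking out sideways (fixture +y) from the end of the stem. Origin: its middle, 172 mm from the hinge axis and 52 mm beside the stem's centre line; y along the bar. Parked about 298 mm above the table, pulled down 130 mm. It is a sleeve that spins freely on its axle, so the fingers (closing across the bar) need not turn with the lever.
- contact_pin: brass contact, 11 mm across at its tip, sprung (10 mm travel, 3 N plus 1 N per mm), under a white block on the stem 95 mm from the hinge. It meets a seated cell 0.06 rad before the lever's stop. Parked, it points to the front, at fixture x +74 mm, 232 mm above the table. Origin: centre of the tip face.
- catch (a joint): safety catch angle: 0 to 0.12 on at the start (its steel nose lies across the front of the lever stem), grows as the red tab is pushed outward and down, 1.25 rad at its stop (off). It hinges about the fixture's x and stays where it is left; turning takes about 0.1 N m, 1.5 N at the tab.
- catch_hinge (a point): point on the catch's hinge axis, which runs along the fixture's x: fixture frame x +89, y -40, z 180 mm.
- catch_tab (a point): middle of the catch's red thumb tab: a plate 48 mm long, 24 mm wide along the fixture's x, 11 mm thick, 66 mm from the catch hinge. On, it rises 0.61 rad above level toward the fixture's -y side (218 mm above the table); off, it slopes 0.64 rad below level (141 mm). Can be pushed down from above with shut fingers, following its arc.
- lens_pad: fixed dark pad 200 x 90 x 12 mm on the side of the fixture where the rack is not. Origin: centre of its underside.
- lens_a: bystander: black lens 53 mm across, 75 mm tall, standing on the lens pad.
- lens_b: bystander: black lens 49 mm across, 55 mm tall, standing on the lens pad.
- board: bystander: green circuit board 100 x 75 mm lying on standoffs.
- driver: bystander: screwdriver 170 mm long, lying.
- cleaner: bystander: bottle 52 mm across, 130 mm tall, standing.

How it is judged:
On the way, in this order (a step that is already met when the one before it is completed fails the run):
1. the orange cell stands seated in the nest, released, with the catch still on and the lever parked (horizontal distance between cell and nest_floor below 0.004 m and z of cell in the frame of fixture between 0.02 and 0.0275 m and angle between cell's own z axis and vertical below 0.09 rad and contact force between the fingers and cell below 0.1 N and linear speed of cell below 0.02 m/s and value of joint catch below 0.5 rad and value of joint lever below 0.3 rad), for 0.2 s.
2. the catch is flipped off while the lever is still parked (value of joint catch above 1 rad and value of joint lever below 0.3 rad and horizontal distance between cell and nest_floor below 0.004 m and z of cell in the frame of fixture between 0.02 and 0.0275 m and angle between cell's own z axis and vertical below 0.09 rad), for 0.1 s.
3. the lever is pulled down to its stop and its contact presses on the cell (value of joint lever above 1.7 rad and contact force between contact_pin and cell above 2 N), for 0.2 s.
At the end, for the whole second after the job is handed in: Ends holding: fingers on the black grip (over 2 N), lever still and at 1.70 rad or more (stop 1.78), contact pressing the orange cell with over 2 N, cell seated in the nest (within 4 mm of its axis and 3.5 mm of its floor, tilt under 0.09 rad), catch off (over 1.0 rad) (all of step 3 and velocity of joint lever between -0.1 and 0.1 rad/s and contact force between the fingers and lever_grip above 2 N and horizontal distance between cell and nest_floor below 0.004 m and z of cell in the frame of fixture between 0.02 and 0.0275 m and angle between cell's own z axis and vertical below 0.09 rad and value of joint catch above 1 rad); the arm keeps its last pose, push and grip.
It fails at once if the cell is dropped (falls freely about 25 mm or more) (linear speed of cell above 0.7 m/s and contact force between the fingers and cell below 0.05 N).
It fails at once if another cell is pushed, pulled out or tipped (moved over 15 mm) (distance of any of cell_b, cell_c from where it was at the start of the episode above 0.015 m or angle between any of cell_b, cell_c's own z axis and vertical above 0.3 rad).
It fails at once if a bystander on the bench is displaced by over 30 mm or knocked over (distance of any of lens_a, lens_b, board, driver, cleaner from where it was at the start of the episode above 0.03 m or angle between any of lens_a, lens_b, cleaner's own z axis and vertical above 0.5 rad).
It also fails if it takes over 69 s, if anything falls off the work surface, if the arm or the gripper's body presses on something with over 40 N, if the wrist force passes 120 N, or if a joint passes its speed limit or range.

ROBOT

A 7-joint arm with a two-finger parallel gripper is mounted at the origin on the work surface. World frame = base frame: x ahead of the robot, y to its left, z up, the work surface at z = 0. Lengths are in m, angles in rad, forces in N, time in s.
With the tool pointing down it reaches from about 0.4 to 0.875 m from the base axis. Payload 19.3 kg.
Tool frame: the origin (TCP) lies midway between the tips of the shut fingers; the grasp point (between the pads) lies 19 mm behind it; z points along the fingers, y is the direction in which the jaws open and shut (so a half turn about z gives the same grasp; the last joint's range is limited). The gripper opens to 85 mm and grips with 20 to 120 N. Pads are 22 mm wide; open, the fingers measure 114 mm over their backs; the gripper's body (76 mm by 85 mm) begins 54 mm behind the grasp point. The pads swing forward as they close: fully open they stand 13 mm farther back than shut.
Start: joints at [1.055, 0.521, -0.036, 1.599, 0.021, 1.021, -0.113], TCP at [0.269, -0.564, 0.231] pointing down, gripper open.
Joint ranges: [-2.91, 2.91], [-0.3, 2.13], [-1.5, 1.42], [0.17, 2.43], [-1.26, 4.41], [0.16, 1.93], [-2.52, 2.52]. Speed limits (rad/s): [1.89, 1.89, 2.39, 2.39, 3.01, 3.01, 3.01].

INTERFACE

Orientations are given as a unit quaternion [w, x, y, z].
In Python, from station import r, viewer gives the robot as it stands. The module is installed in compiled form; this text tells all that it offers.
- The arm moves only by the tool jog_arm, never from a script. Its argument "plan" is a list of rows, each an object with "turn": the turn, a rotation vector about the tool's x, y, z in units of 180 degrees (1.0 is 180 degrees), a list of three; "linear": the shift along the tool's x, y, z in units of 0.15 m (1.0 is 0.15 m), a list of three; "hand": the closure in counts, from 0 (fully open) to 255 (shut). In form: [{"turn": [ax, ay, az], "linear": [tx, ty, tz], "hand": hand}, ...]. A call has exactly 10 rows; each row shifts and turns the commanded pose from where the row before left it, along the tool's axes as they then stand; what a row does not reach is not made up. A row lasts 1/12 s, in which the tool goes at most 41.7 mm and 7.16 degrees, less where a joint would pass 70% of its speed; a pose out of reach is approached as far as the arm can. A call with a number of a shift or a turn outside -1 to 1 is refused whole. A call with a gripper value outside its range is refused whole. The fingers move at their own pace and stop on an object; "squeeze" is the grip in N (left out, the last holds). Time passes only in rows, so rows that do not move let the fingers close, or fill a call up. It gives the time, the measured TCP pose, the force and the opening at its end, in the units of the state.
- r.sense(): the state, without advancing time (a new reading comes with each control period).
- viewer.camera(name): name is "side" or "top" or "wrist"; returns the picture (420x560x3 uint8, red, green, blue); there is no depth.
- viewer.camera_info(name): a dict with "vfov" (degrees; the focal length in pixels is half the picture's height over the tangent of half this angle, whatever the lens; pixels are square), "cx", "cy" (the principal point, pixels), "world_from_camera" (4x4, takes a point from camera to world coordinates). Camera axes: x right, y down, z forward; pixel columns grow to the right and rows downward; lengths in m; the calibration is good to about 2 mm. A picture is of the moment at which its call begins: read the wrist's pose just before it. camera_info takes no time and is no camera call; for the wrist camera it gives the pose at the moment of the call.
- r.finish_job(): hands the job in, once; it reports no verdict.
Trained networks look in the newest picture that a camera, given by its name, has taken for a name from the list of things; names that differ only in an ending like _2 or _b are one class to them, and where a whole thing is asked for, a point or a joint stands for the part that bears it (a point fixed in the world has none). Each returns a list of dicts, best first, with "conf" (0 to 1); they miss things now and then, are a little off and sometimes report something else, mostly with a low value. They report only what shows in the picture. A call takes as long as a camera call.
- viewer.look_for(camera, label): "at" ([column, row] in pixels, amid what is visible of it).
The state is a dict: "clock": time; "joint_pos": joint angles; "qvel": joint speeds; "joint_efforts": joint torques, N m; "ee_pos": TCP position; "eef_rot": TCP orientation; "ft_force": force on the tool from outside, world axes, zero at the start; "moment": the same for the moment, N m; "finger_gap": opening from 0.0 (shut) to 1.0 (fully open).
Only numpy, scipy, OpenCV 4.12 (cv2) and the standard library are available. Lean on these libraries where they do the work, as an engineer would, in place of code of your own. Each camera call takes 0.05 s, during which the arm holds its last target.

## Working session

There is one attempt and no reset: what is moved stays moved. The work goes in short steps, Python scripts to look and compute and a tool call to move; the robot and the scene stay as the last step left them, time stands still between calls to the robot, and variables do not carry over. Pictures are saved under pics/ and viewed, and the job is handed in when it is done.

Besides the shell and the picture viewer there is one more tool, called after "Call:" in YAML: its name, and indented under it one key for each argument. jog_arm: Moves the arm, as the interface text tells. Shifts and turns lie within -1 to 1; 1 stands for 0.15 m of shift or 180 degrees of turn. Its arguments: {"type":"object","properties":{"plan":{"type":"array"},"squeeze":{"type":"number"}},"required":["plan"]}

```bash
mkdir -p pics; ls; cat > h.py <<'E'
import numpy as np, cv2
from scipy.spatial.transform import Rotation as R
from station import r, viewer
def snap(cam,fn):
    im=viewer.camera(cam); cv2.imwrite('pics/'+fn,im[:,:,::-1]); return im
def ray(cam,px,info=None):
    i=info or viewer.camera_info(cam); f=210/np.tan(np.radians(i['vfov'])/2)
    T=np.array(i['world_from_camera']); d=np.array([(px[0]-i['cx'])/f,(px[1]-i['cy'])/f,1.])
    d=T[:3,:3]@d; return T[:3,3],d/np.linalg.norm(d)
def atz(cam,px,z,info=None):
    o,d=ray(cam,px,info); return o+d*(z-o[2])/d[2]
def proj(cam,p,info=None):
    i=info or viewer.camera_info(cam); f=210/np.tan(np.radians(i['vfov'])/2)
    T=np.linalg.inv(np.array(i['world_from_camera'])); q=T[:3,:3]@np.array(p)+T[:3,3]
    return np.array([i['cx']+f*q[0]/q[2],i['cy']+f*q[1]/q[2]])
def tri(rs):
    A=np.zeros((3,3));b=np.zeros(3)
    for o,d in rs:
        P=np.eye(3)-np.outer(d,d);A+=P;b+=P@o
    x=np.linalg.solve(A,b); return x,[np.linalg.norm((np.eye(3)-np.outer(d,d))@(x-o)) for o,d in rs]
E
python3 - <<'E'
from h import *
for c in ['side','top','wrist']:
    snap(c,c+'0.png'); i=viewer.camera_info(c); print(c,i['vfov'],i['cx'],i['cy'],np.round(i['world_from_camera'],3).tolist())
    for l in ['cell','nest_mouth','lever_grip','catch_tab','contact_pin','fixture','rack']:
        print(l,[(np.round(d['at'],1).tolist(),round(d['conf'],2)) for d in viewer.look_for(c,l)[:4]])
print(r.sense())
E
```

```text
pics
side 43.390412999387685 286.06203427983536 207.41611899660242 [[0.997, -0.053, 0.053, 0.476], [-0.072, -0.486, 0.871, -1.443], [-0.021, -0.873, -0.488, 1.001], [0.0, 0.0, 0.0, 1.0]]
cell [([288.4, 301.3], 0.61), ([247.5, 309.1], 0.58), ([267.4, 304.8], 0.43)]
nest_mouth [([296.0, 246.6], 0.89)]
lever_grip [([304.5, 164.5], 0.48)]
catch_tab [([303.3, 213.5], 0.64)]
contact_pin []
fixture [([300.3, 249.4], 0.73)]
rack [([267.7, 317.3], 0.57), ([271.7, 211.4], 0.26)]
top 46.56619051833773 282.726404375788 212.9615873895734 [[-0.014, -0.989, 0.145, 0.353], [-1.0, 0.014, -0.001, 0.045], [-0.001, -0.145, -0.989, 1.585], [0.0, 0.0, 0.0, 1.0]]
cell [([387.5, 221.9], 0.6), ([391.2, 240.6], 0.52)]
nest_mouth [([293.8, 214.6], 0.76)]
lever_grip [([271.4, 178.9], 0.59)]
catch_tab [([386.7, 240.2], 0.7), ([320.4, 193.6], 0.54)]
contact_pin [([288.6, 178.7], 0.7)]
fixture [([293.1, 214.4], 0.67)]
rack [([388.7, 241.0], 0.84), ([319.2, 194.0], 0.23)]
wrist 70.6867078256241 283.10288494245833 211.94374625100184 [[0.431, -0.87, -0.241, 0.331], [-0.902, -0.416, -0.114, -0.536], [-0.002, 0.267, -0.964, 0.373], [0.0, 0.0, 0.0, 1.0]]
cell []
nest_mouth []
lever_grip []
catch_tab []
contact_pin []
fixture []
rack []
{'clock': 1.2, 'joint_pos': array([ 1.05477964,  0.52142131, -0.0363134 ,  1.59955778,  0.02119837,
        1.02109748, -0.11280783]), 'qvel': array([ 0.00107729,  0.00083015,  0.00028565, -0.00136439, -0.00171457,
       -0.00034355, -0.000293  ]), 'joint_efforts': array([-8.28096181e-04, -9.26853132e+01,  1.97799794e+00, -3.70242512e+01,
        1.80920149e-02,  2.17913286e-03,  7.00751525e-05]), 'ee_pos': array([ 0.26946174, -0.56388284,  0.23125662]), 'eef_rot': array([-4.85260689e-05,  9.75262939e-01,  2.21047951e-01, -1.10080590e-05]), 'ft_force': array([ 0.18315105, -0.29985813,  0.26509291]), 'moment': array([-0.0022191 ,  0.06386967, -0.00544733]), 'finger_gap': 1.000151884282693}
```

View pics/side0.png

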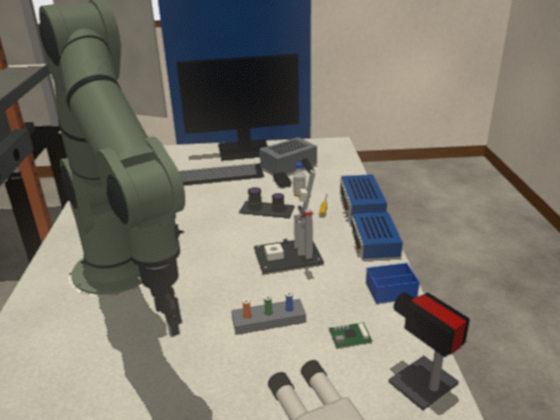

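View pics/top0.png

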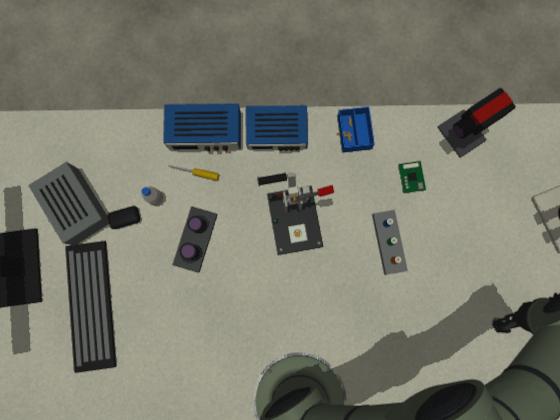

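View pics/wrist0.png

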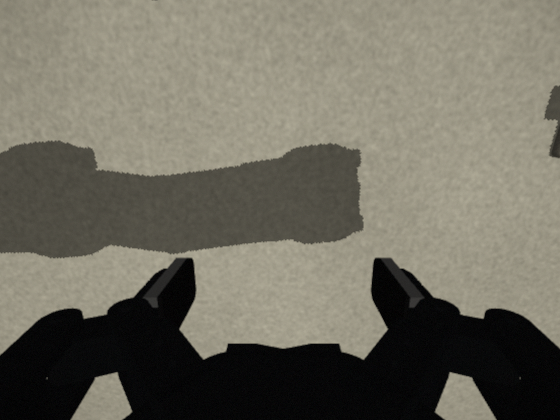

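```bash
python3 - <<'E'
from h import *
for n,p,z in [('orange',(397,260),.082),('green',(393,240),.082),('blue',(389.5,222),.082),('nest',(297.5,233),.044),('cFL',(278,253),.018),('cFR',(322,247.5),.018),('tab',(326,190),.218),('grip',(272,179.5),.298),('pin',(293,197),.232),('rackFL',(386,273),.03),('rackFR',(406,271),.03),('rackBL',(374,212),.03),('rackBR',(393,210),.03)]:
    print(n,atz('top',p,z).round(4))
print(tri([ray('top',(397,260)),ray('side',(247,301))]))
print(tri([ray('top',(297.5,233)),ray('side',(274,247))]))
print(tri([ray('top',(326,190)),ray('side',(308,213))]))
im=cv2.imread('pics/top0.png')[150:290,240:430]; cv2.imwrite('pics/c.png',cv2.resize(im,None,fx=4,fy=4,interpolation=cv2.INTER_CUBIC))
E
```

```text
orange [ 0.4215 -0.3056  0.082 ]
green [ 0.4832 -0.2962  0.082 ]
blue [ 0.5393 -0.288   0.082 ]
nest [ 0.5131 -0.0031  0.044 ]
cFL [0.4524 0.0598 0.018 ]
cFR [ 0.4679 -0.0817  0.018 ]
tab [ 0.6169 -0.0812  0.218 ]
grip [0.6323 0.0707 0.298 ]
pin [0.5955 0.0135 0.232 ]
rackFL [ 0.3835 -0.281   0.03  ]
rackFR [ 0.3888 -0.3445  0.03  ]
rackBL [ 0.5789 -0.2511  0.03  ]
rackBR [ 0.5846 -0.3126  0.03  ]
(array([ 0.42694289, -0.30619871,  0.07811679]), [np.float64(0.005232788856309618), np.float64(0.005232788856309668)])
(array([ 0.5167323 , -0.00282598,  0.04807842]), [np.float64(0.003994441701143939), np.float64(0.003994441701143784)])
(array([ 0.62069402, -0.08157453,  0.21442783]), [np.float64(0.0030151473593099873), np.float64(0.0030151473593098585)])
```

View pics/c.png

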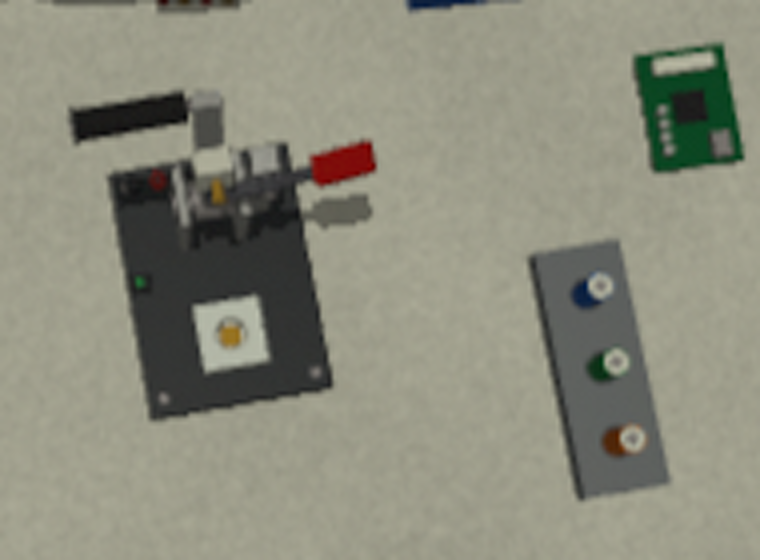

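Call:
jog_arm:
  plan:
    - {"turn":[0,0,0],"linear":[0.2,-0.13,0],"hand":0}
    - {"turn":[0,0,0],"linear":[0.21,-0.14,0],"hand":0}
    - {"turn":[0,0,0],"linear":[0.21,-0.14,0],"hand":0}
    - {"turn":[0,0,0],"linear":[0.21,-0.14,0],"hand":0}
    - {"turn":[0,0,0],"linear":[0.21,-0.14,0],"hand":0}
    - {"turn":[0,0,0],"linear":[0.21,-0.14,0],"hand":0}
    - {"turn":[0,0,0],"linear":[0.21,-0.14,0],"hand":0}
    - {"turn":[0,0,0],"linear":[0.21,-0.14,0],"hand":0}
    - {"turn":[0,0,0.039],"linear":[0,0,0],"hand":0}
    - {"turn":[0,0,0.039],"linear":[0,0,0],"hand":0}

```text
clock: 2.03
ee_pos: [0.425, -0.3037, 0.2315]
eef_rot: [-0.0, 0.995, 0.1, 0.0]
ft_force: [-1.1, 0.1, -0.0]
finger_gap: 0.997
```

```bash
cat >> h.py <<'E'
def st():
    s=r.sense(); q=s['eef_rot']; M=R.from_quat([q[1],q[2],q[3],q[0]]).as_matrix()
    print('t',round(s['clock'],2),'p',s['ee_pos'].round(4),'xang',np.degrees(np.arctan2(M[1,0],M[0,0])).round(2),'z',M[:,2].round(3),'j',s['joint_pos'].round(2),'F',s['ft_force'].round(1),'gap',round(s['finger_gap'],3))
    return s,M
def delta(tgt,xang=None):
    s,M=st(); d=M.T@(np.array(tgt)-s['ee_pos'])/.15
    print('lin units',d.round(3),'norm m',np.linalg.norm(d*.15).round(4))
    if xang is not None:
        T=np.zeros((3,3)); a=np.radians(xang); T[:,0]=[np.cos(a),np.sin(a),0];T[:,2]=[0,0,-1];T[:,1]=np.cross(T[:,2],T[:,0])
        print('turn units',(R.from_matrix(M.T@T).as_rotvec()/np.pi).round(4), 'lin in target frame',(T.T@(np.array(tgt)-s['ee_pos'])/.15).round(3))
E
python3 - <<'E'
from h import *
st(); im=snap('wrist','w1.png'); print(np.round(viewer.camera_info('wrist')['world_from_camera'],4).tolist())
print(viewer.look_for('wrist','cell'))
E
```

```text
t 2.03 p [ 0.425  -0.3037  0.2315] xang 11.42 z [ 0.001  0.    -1.   ] j [ 0.56  0.36 -0.07  1.87  0.03  0.92 -0.89] F [-1.1  0.1 -0. ] gap 0.997
[[0.1854, -0.947, -0.2622, 0.4909], [-0.9827, -0.179, -0.0483, -0.2934], [-0.0012, 0.2666, -0.9638, 0.3733], [0.0, 0.0, 0.0, 1.0]]
[{'at': [285.4, 190.6], 'conf': 0.95}, {'at': [292.3, 133.6], 'conf': 0.58}, {'at': [289.2, 73.4], 'conf': 0.57}]
```

View pics/w1.png

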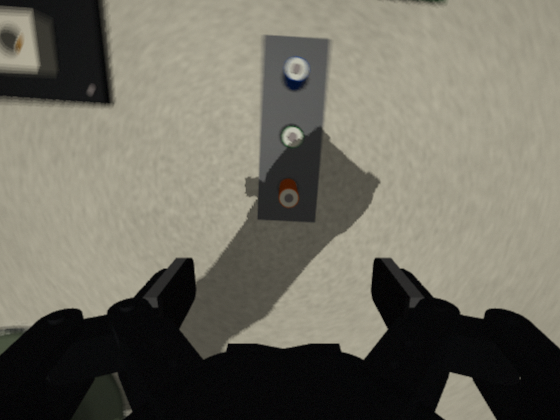

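```bash
python3 - <<'E'
from h import *
for n,p in [('o',(289,198.5)),('g',(292,137)),('b',(296.5,69.5))]: print(n,atz('wrist',p,.082).round(4))
print('nest',atz('wrist',(13,39),.044).round(4))
print(tri([ray('wrist',(289,198.5)),ray('top',(398,259.75)),ray('side',(247,301))]))
im=cv2.imread('pics/w1.png'); cv2.imwrite('pics/c2.png',cv2.resize(im[20:230,240:340],None,fx=2.8,fy=2.8,interpolation=cv2.INTER_CUBIC))
im=cv2.imread('pics/side0.png'); cv2.imwrite('pics/c3.png',cv2.resize(im[150:340,220:340],None,fx=3,fy=3,interpolation=cv2.INTER_CUBIC))
E
```

```text
o [ 0.4262 -0.3118  0.082 ]
g [ 0.4857 -0.3025  0.082 ]
b [ 0.5442 -0.2944  0.082 ]
nest [ 0.5228 -0.0125  0.044 ]
(array([ 0.42692246, -0.31021421,  0.08126254]), [np.float64(0.0018224152290256842), np.float64(0.004795406608870161), np.float64(0.005411508840096045)])
```

View pics/c2.png

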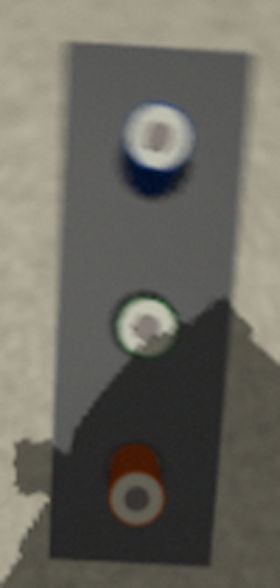

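View pics/c3.png

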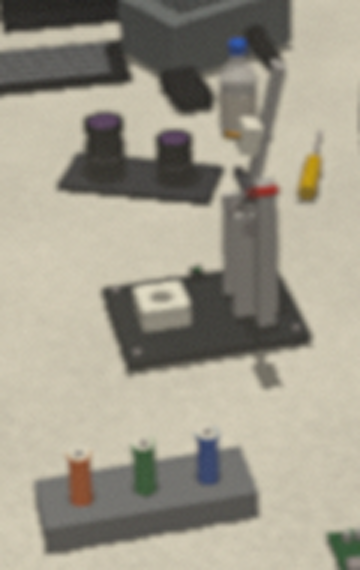

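```bash
python3 - <<'E'
from h import *
delta((.4262,-.3118,.14),8.9)
E
```

```text
t 2.13 p [ 0.424  -0.3053  0.2314] xang 11.38 z [ 0. -0. -1.] j [ 0.56  0.36 -0.06  1.87  0.03  0.92 -0.89] F [-0.2 -0.4 -0.5] gap 1.001
lin units [0.006 0.045 0.609] norm m 0.0917
turn units [ 0.0001 -0.      0.0138] lin in target frame [0.008 0.045 0.609]
```

Call:
jog_arm:
  plan:
    - {"turn":[0,0,0.014],"linear":[0,0,0],"hand":0}
    - {"turn":[0,0,0],"linear":[0.008,0.045,0.1],"hand":0}
    - {"turn":[0,0,0],"linear":[0,0,0.2],"hand":0}
    - {"turn":[0,0,0],"linear":[0,0,0.2],"hand":0}
    - {"turn":[0,0,0],"linear":[0,0,0.11],"hand":0}
    - {"turn":[0,0,0],"linear":[0,0,0],"hand":0}
    - {"turn":[0,0,0],"linear":[0,0,0],"hand":0}
    - {"turn":[0,0,0],"linear":[0,0,0],"hand":0}
    - {"turn":[0,0,0],"linear":[0,0,0],"hand":0}
    - {"turn":[0,0,0],"linear":[0,0,0],"hand":0}

```text
clock: 2.97
ee_pos: [0.4264, -0.3126, 0.141]
eef_rot: [0.001, 0.997, 0.079, 0.001]
ft_force: [-0.2, 1.3, -0.5]
finger_gap: 1.0
```

```bash
python3 - <<'E'
from h import *
st(); im=snap('wrist','w2.png'); st(); import pickle; pickle.dump(viewer.camera_info('wrist'),open('w2.pkl','wb'))
print(viewer.look_for('wrist','cell'))
E
```

```text
t 2.97 p [ 0.4264 -0.3126  0.141 ] xang 9.01 z [ 0.002 -0.001 -1.   ] j [ 0.56  0.49 -0.05  1.94  0.04  0.71 -0.93] F [-0.2  1.3 -0.5] gap 1.0
t 3.02 p [ 0.4263 -0.3125  0.1408] xang 9.01 z [ 0.001 -0.001 -1.   ] j [ 0.56  0.49 -0.05  1.94  0.04  0.71 -0.93] F [-0.2 -0.3 -1.4] gap 0.998
[{'at': [274.8, 45.3], 'conf': 0.87}, {'at': [276.3, 215.4], 'conf': 0.6}]
```

View pics/w2.png

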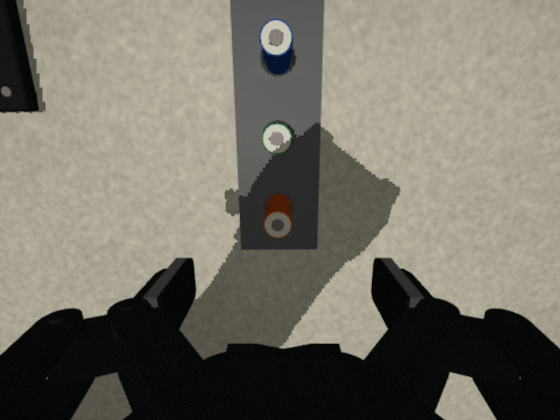

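```bash
python3 - <<'E'
from h import *
im=cv2.imread('pics/w2.png'); cv2.imwrite('pics/c4.png',cv2.resize(im[120:260,230:330],None,fx=5,fy=4,interpolation=cv2.INTER_CUBIC))
for n,p in [('o',(278,225)),('g',(277,139)),('b',(276,38))]: print(n,atz('wrist',p,.082).round(4))
print('rackFL', atz('wrist',(241,249),.03),atz('wrist',(316.5,249),.03))
s,M=st(); i=viewer.camera_info('wrist'); T=np.array(i['world_from_camera'])
print('cam in tool',(M.T@(T[:3,3]-s['ee_pos'])).round(4)); print((M.T@T[:3,:3]).round(3))
for z in (.0,.019): print(proj('wrist',s['ee_pos']-M[:,2]*z))
E
```

```text
o [ 0.4283 -0.3093  0.082 ]
g [ 0.4869 -0.2997  0.082 ]
b [ 0.5454 -0.2902  0.082 ]
rackFL [ 0.38340018 -0.2810501   0.03      ] [ 0.3942042  -0.34936634  0.03      ]
t 3.07 p [ 0.4263 -0.3124  0.1406] xang 9.0 z [ 0.001 -0.001 -1.   ] j [ 0.56  0.49 -0.05  1.94  0.04  0.71 -0.93] F [0.5 0.  0.1] gap 0.998
cam in tool [ 0.0676  0.0012 -0.1418]
[[-0.    -0.964 -0.267]
 [ 1.    -0.    -0.001]
 [ 0.001 -0.267  0.964]]
[281.26708798 264.17326869]
[280.9717444  282.20110565]
```

View pics/c4.png

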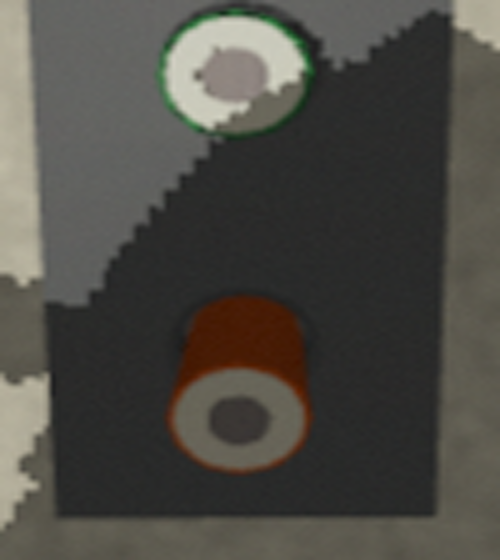

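```bash
python3 - <<'E'
from h import *
delta((.4282,-.308,.042),9)
E
```

```text
t 3.07 p [ 0.4263 -0.3124  0.1406] xang 9.0 z [ 0.001 -0.001 -1.   ] j [ 0.56  0.49 -0.05  1.94  0.04  0.71 -0.93] F [0.5 0.  0.1] gap 0.998
lin units [ 0.017 -0.027  0.657] norm m 0.0987
turn units [ 0.0003 -0.0003  0.    ] lin in target frame [ 0.017 -0.027  0.657]
```

Call:
jog_arm:
  plan:
    - {"turn":[0,0,0],"linear":[0.017,-0.027,0.05],"hand":0}
    - {"turn":[0,0,0],"linear":[0,0,0.15],"hand":0}
    - {"turn":[0,0,0],"linear":[0,0,0.15],"hand":0}
    - {"turn":[0,0,0],"linear":[0,0,0.15],"hand":0}
    - {"turn":[0,0,0],"linear":[0,0,0.11],"hand":0}
    - {"turn":[0,0,0],"linear":[0,0,0.04],"hand":0}
    - {"turn":[0,0,0],"linear":[0,0,0],"hand":0}
    - {"turn":[0,0,0],"linear":[0,0,0],"hand":100}
    - {"turn":[0,0,0],"linear":[0,0,0],"hand":150}
    - {"turn":[0,0,0],"linear":[0,0,0],"hand":255}
  squeeze: 30

```text
clock: 3.9
ee_pos: [0.4283, -0.3081, 0.0433]
eef_rot: [0.0, 0.997, 0.078, 0.001]
ft_force: [-0.2, -0.7, -0.1]
finger_gap: 0.601
```

Call:
jog_arm:
  plan:
    - {"turn":[0,0,0],"linear":[0,0,0],"hand":255}
    - {"turn":[0,0,0],"linear":[0,0,0],"hand":255}
    - {"turn":[0,0,0],"linear":[0,0,0],"hand":255}
    - {"turn":[0,0,0],"linear":[0,0,0],"hand":255}
    - {"turn":[0,0,0],"linear":[0,0,0],"hand":255}
    - {"turn":[0,0,0],"linear":[0,0,0],"hand":255}
    - {"turn":[0,0,0],"linear":[0,0,0],"hand":255}
    - {"turn":[0,0,0],"linear":[0,0,0],"hand":255}
    - {"turn":[0,0,0],"linear":[0,0,0],"hand":255}
    - {"turn":[0,0,0],"linear":[0,0,0],"hand":255}

```text
clock: 4.73
ee_pos: [0.4281, -0.3079, 0.0428]
eef_rot: [0.0, 0.997, 0.078, 0.0]
ft_force: [-0.1, 0.6, 7.2]
finger_gap: 0.241
```

```bash
python3 - <<'E'
from h import *
s,M=st(); im=snap('wrist','w3.png'); print(s['moment'])
E
```

```text
t 4.73 p [ 0.4281 -0.3079  0.0428] xang 8.97 z [ 0.001 -0.    -1.   ] j [ 0.54  0.65 -0.05  1.99  0.06  0.5  -0.96] F [-0.1  0.6  7.2] gap 0.241
[ 0.20644844  0.18780559 -0.02071501]
```

View pics/w3.png

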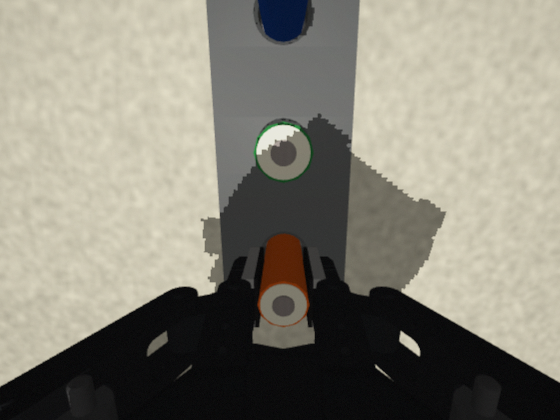

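Call:
jog_arm:
  plan:
    - {"turn":[0,0,0],"linear":[0,0,-0.03],"hand":255}
    - {"turn":[0,0,0],"linear":[0,0,-0.06],"hand":255}
    - {"turn":[0,0,0],"linear":[0,0,-0.1],"hand":255}
    - {"turn":[0,0,0],"linear":[0,0,-0.15],"hand":255}
    - {"turn":[0,0,0],"linear":[0,0,-0.15],"hand":255}
    - {"turn":[0,0,0],"linear":[0,0,-0.15],"hand":255}
    - {"turn":[0,0,0],"linear":[0,0,-0.15],"hand":255}
    - {"turn":[0,0,0],"linear":[0,0,-0.15],"hand":255}
    - {"turn":[0,0,-0.03],"linear":[0,0,-0.1],"hand":255}
    - {"turn":[0,0,-0.035],"linear":[0,0,0],"hand":255}

```text
clock: 5.62
ee_pos: [0.4289, -0.3084, 0.2022]
eef_rot: [0.002, 0.983, 0.181, 0.002]
ft_force: [0.0, -0.4, -1.1]
finger_gap: 0.239
```

```bash
python3 - <<'E'
from h import *
s,M=st(); im=snap('wrist','w4.png'); delta((.43,-.12,.2),186)
E
```

```text
t 5.62 p [ 0.4289 -0.3084  0.2022] xang 20.88 z [ 0.004 -0.003 -1.   ] j [ 0.59  0.4  -0.1   1.89  0.06  0.85 -0.75] F [ 0.  -0.4 -1.1] gap 0.239
t 5.67 p [ 0.4284 -0.3081  0.2007] xang 21.46 z [ 0.003 -0.002 -1.   ] j [ 0.59  0.41 -0.11  1.89  0.06  0.85 -0.74] F [ 0.7  0.9 -1.3] gap 0.24
lin units [ 0.469 -1.163  0.002] norm m 0.1882
turn units [ 0.001   0.0012 -0.9141] lin in target frame [-0.142  1.246  0.005]
```

View pics/w4.png

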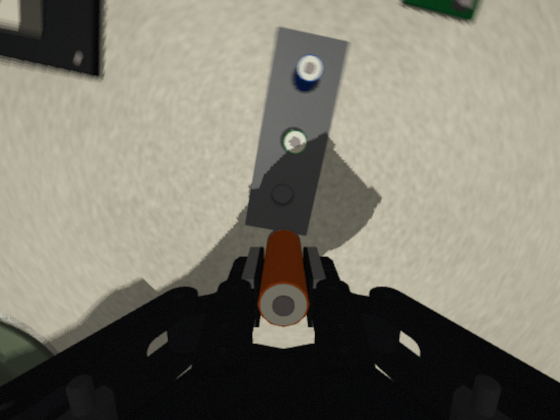

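Call:
jog_arm:
  plan:
    - {"turn":[0,0,-0.038],"linear":[0,0,0],"hand":255}
    - {"turn":[0,0,-0.038],"linear":[0,0,0],"hand":255}
    - {"turn":[0,0,-0.038],"linear":[0,0,0],"hand":255}
    - {"turn":[0,0,-0.038],"linear":[0,0,0],"hand":255}
    - {"turn":[0,0,-0.038],"linear":[0,0,0],"hand":255}
    - {"turn":[0,0,-0.038],"linear":[0,0,0],"hand":255}
    - {"turn":[0,0,-0.038],"linear":[0,0,0],"hand":255}
    - {"turn":[0,0,-0.038],"linear":[0,0,0],"hand":255}
    - {"turn":[0,0,-0.038],"linear":[0,0,0],"hand":255}
    - {"turn":[0,0,-0.038],"linear":[0,0,0],"hand":255}

```text
clock: 6.5
ee_pos: [0.4275, -0.3077, 0.1984]
eef_rot: [-0.0, 0.712, 0.703, -0.0]
ft_force: [0.9, -0.2, -0.1]
finger_gap: 0.237
```

Call:
jog_arm:
  plan:
    - {"turn":[0,0,-0.038],"linear":[0,0,0],"hand":255}
    - {"turn":[0,0,-0.038],"linear":[0,0,0],"hand":255}
    - {"turn":[0,0,-0.038],"linear":[0,0,0],"hand":255}
    - {"turn":[0,0,-0.038],"linear":[0,0,0],"hand":255}
    - {"turn":[0,0,-0.038],"linear":[0,0,0],"hand":255}
    - {"turn":[0,0,-0.038],"linear":[0,0,0],"hand":255}
    - {"turn":[0,0,-0.038],"linear":[0,0,0],"hand":255}
    - {"turn":[0,0,-0.038],"linear":[0,0,0],"hand":255}
    - {"turn":[0,0,-0.038],"linear":[0,0,0],"hand":255}
    - {"turn":[0,0,-0.038],"linear":[0,0,0],"hand":255}

```text
clock: 7.33
ee_pos: [0.4274, -0.3078, 0.1984]
eef_rot: [-0.0, 0.194, 0.981, -0.0]
ft_force: [-0.7, -0.5, -0.8]
finger_gap: 0.235
```

```bash
python3 - <<'E'
from h import *
delta((.47,-.02,.2),186)
E
```

```text
t 7.33 p [ 0.4274 -0.3078  0.1984] xang 157.66 z [-0.001 -0.    -1.   ] j [ 1.01  0.48 -0.67  1.87  0.37  0.92  1.35] F [-0.7 -0.5 -0.8] gap 0.235
lin units [ 0.467  1.882 -0.011] norm m 0.2909
turn units [-0.     -0.0002 -0.1575] lin in target frame [-0.483  1.878 -0.011]
```

Call:
jog_arm:
  plan:
    - {"turn":[0,0,-0.038],"linear":[0,0,0],"hand":255}
    - {"turn":[0,0,-0.038],"linear":[0,0,0],"hand":255}
    - {"turn":[0,0,-0.038],"linear":[0,0,0],"hand":255}
    - {"turn":[0,0,-0.03],"linear":[0,0,0],"hand":255}
    - {"turn":[0,0,0],"linear":[-0.03,0.1,0],"hand":255}
    - {"turn":[0,0,0],"linear":[-0.05,0.2,0],"hand":255}
    - {"turn":[0,0,0],"linear":[-0.06,0.22,0],"hand":255}
    - {"turn":[0,0,0],"linear":[-0.06,0.22,0],"hand":255}
    - {"turn":[0,0,0],"linear":[-0.06,0.22,0],"hand":255}
    - {"turn":[0,0,0],"linear":[-0.06,0.22,0],"hand":255}

```text
clock: 8.17
ee_pos: [0.4649, -0.1269, 0.1984]
eef_rot: [-0.0, -0.028, 1.0, -0.0]
ft_force: [1.5, 0.3, -0.3]
finger_gap: 0.239
```

Call:
jog_arm:
  plan:
    - {"turn":[0,0,0],"linear":[-0.06,0.22,0],"hand":255}
    - {"turn":[0,0,0],"linear":[-0.06,0.22,0],"hand":255}
    - {"turn":[0,0,0],"linear":[-0.04,0.2,0],"hand":255}
    - {"turn":[0,0,0],"linear":[0,0.06,0],"hand":255}
    - {"turn":[0,0,0],"linear":[0,0,0],"hand":255}
    - {"turn":[0,0,0],"linear":[0,0,0],"hand":255}
    - {"turn":[0,0,0],"linear":[0,0,0],"hand":255}
    - {"turn":[0,0,0],"linear":[0,0,0],"hand":255}
    - {"turn":[0,0,0],"linear":[0,0,0],"hand":255}
    - {"turn":[0,0,0],"linear":[0,0,0],"hand":255}

```text
clock: 9.0
ee_pos: [0.4829, -0.0228, 0.1983]
eef_rot: [-0.0, -0.029, 1.0, -0.0]
ft_force: [-0.2, -0.6, 0.2]
finger_gap: 0.241
```

```bash
python3 - <<'E'
from h import *
st(); im=snap('wrist','w5.png'); 
for l in ['nest_mouth','catch_tab','lever_grip','contact_pin']: print(l,viewer.look_for('wrist',l)[:3])
E
```

```text
t 9.0 p [ 0.4829 -0.0228  0.1983] xang -176.69 z [-0. -0. -1.] j [ 0.57  0.45 -0.84  1.97  0.42  0.91  1.14] F [-0.2 -0.6  0.2] gap 0.241
nest_mouth [{'at': [310.7, 218.5], 'conf': 0.58}]
catch_tab []
lever_grip []
contact_pin [{'at': [309.2, 215.0], 'conf': 0.42}]
```

View pics/w5.png

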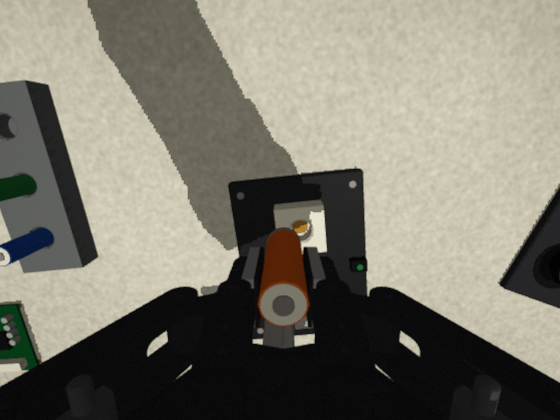

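```bash
python3 - <<'E'
from h import *
im=cv2.imread('pics/w5.png'); cv2.imwrite('pics/c5.png',cv2.resize(im[160:280,220:370],None,fx=5,fy=5,interpolation=cv2.INTER_CUBIC))
a=atz('wrist',(230,183),.018);b=atz('wrist',(362,170),.018);print(a,b,np.linalg.norm(a-b), np.arctan2((b-a)[0],-(b-a)[1]))
print(atz('wrist',(301,230),.044)); print('cell btn',atz('wrist',(284,306),.1983+.039)-r.sense()['ee_pos'])
E
```

```text
[ 0.4750205  -0.08182227  0.018     ] [0.45236777 0.06109653 0.018     ] 0.14470290208482542 -2.9843996013511034
[ 0.51601367 -0.00211709  0.044     ]
cell btn [-8.17643235e-05 -7.17188774e-04  3.89996013e-02]
```

View pics/c5.png

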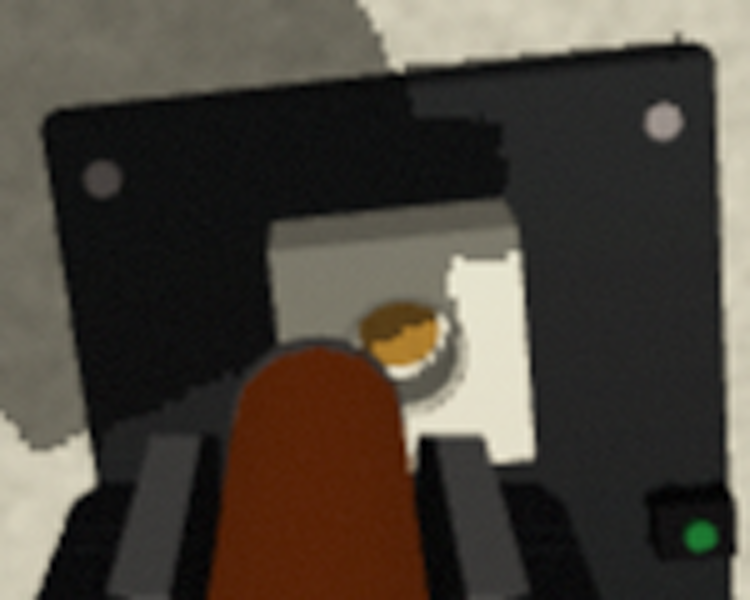

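```bash
python3 - <<'E'
from h import *
delta((.5173,-.0011,.09),188.6)
E
```

```text
t 9.25 p [ 0.483  -0.0221  0.1983] xang -176.61 z [ 0.  0. -1.] j [ 0.57  0.45 -0.84  1.97  0.42  0.91  1.14] F [-0.4 -0.5 -0.5] gap 0.236
lin units [-0.237  0.126  0.722] norm m 0.1155
turn units [ 0.     0.    -0.029] lin in target frame [-0.247  0.104  0.722]
```

Call:
jog_arm:
  plan:
    - {"turn":[0,0,-0.029],"linear":[0,0,0],"hand":255}
    - {"turn":[0,0,0],"linear":[-0.08,0.04,0],"hand":255}
    - {"turn":[0,0,0],"linear":[-0.1,0.04,0],"hand":255}
    - {"turn":[0,0,0],"linear":[-0.067,0.024,0.1],"hand":255}
    - {"turn":[0,0,0],"linear":[0,0,0.2],"hand":255}
    - {"turn":[0,0,0],"linear":[0,0,0.2],"hand":255}
    - {"turn":[0,0,0],"linear":[0,0,0.15],"hand":255}
    - {"turn":[0,0,0],"linear":[0,0,0.07],"hand":255}
    - {"turn":[0,0,0],"linear":[0,0,0],"hand":255}
    - {"turn":[0,0,0],"linear":[0,0,0],"hand":255}

```text
clock: 10.08
ee_pos: [0.5175, -0.0008, 0.0908]
eef_rot: [0.0, -0.075, 0.997, 0.0]
ft_force: [0.1, -0.6, -0.2]
finger_gap: 0.237
```

```bash
python3 - <<'E'
from h import *
st(); im=snap('wrist','w6.png')[:,:,::-1]; snap('side','s6.png'); snap('top','t6.png')
cv2.imwrite('pics/c6.png',cv2.resize(im[180:340,200:370],None,fx=4,fy=3.7,interpolation=cv2.INTER_CUBIC))
im=cv2.imread('pics/s6.png'); cv2.imwrite('pics/c7.png',cv2.resize(im[150:300,220:340],None,fx=4,fy=4,interpolation=cv2.INTER_CUBIC))
E
```

```text
t 10.08 p [ 0.5175 -0.0008  0.0908] xang -171.36 z [ 0.  0. -1.] j [ 0.41  0.66 -0.72  1.97  0.63  0.76  1.04] F [ 0.1 -0.6 -0.2] gap 0.237
```

View pics/w6.png

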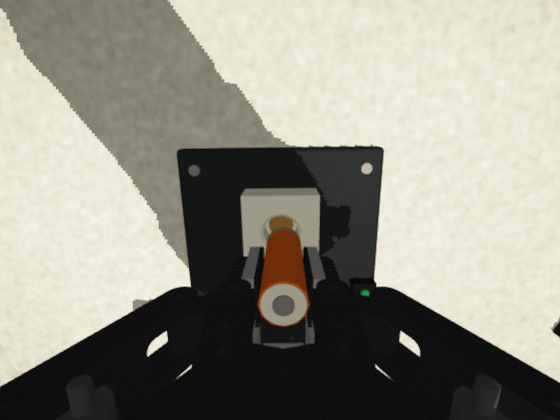

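View pics/c6.png

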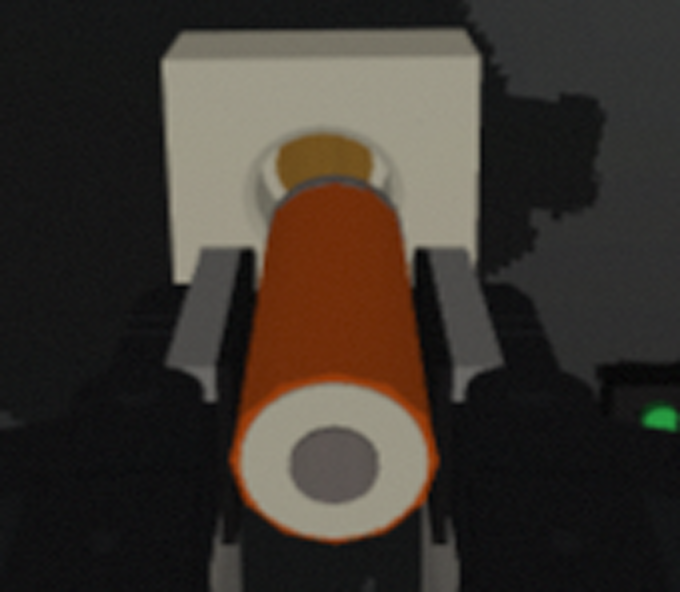

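View pics/c7.png

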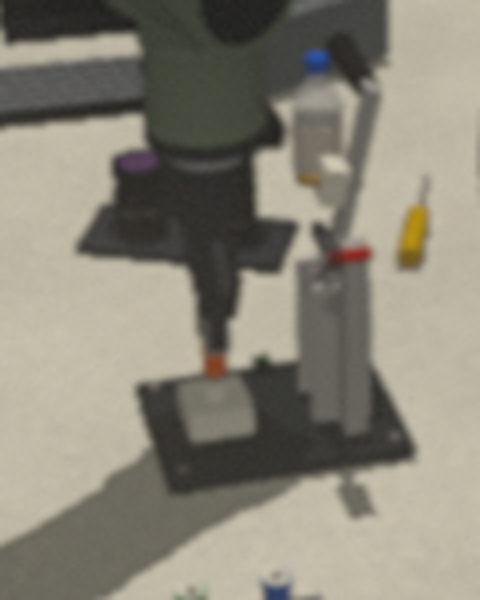

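```bash
python3 - <<'E'
from h import *
s,M=st()
def tl(px,z): return (M.T@(atz('wrist',px,z)-s['ee_pos'])*1000).round(2)
c=lambda u,v:(200+u/4-.4,180+v/3.7-.4)
print('front edge -26',tl(c(323,58),.044)-[26,0,0]); print('edge L/R', tl(c(163,60),.044),tl(c(481,60),.044))
print('rim -13.7',tl(c(325,126),.044)-[13.7,0,0]); print('rimL/R',tl(c(246,185),.044),tl(c(404,185),.044))
print('floor far edge -11.7',tl(c(325,133),.024)-[11.7,0,0])
print('cell bottom -10.5',tl(c(336,177),.060)-[10.5,0,0]); print('button',tl(c(334,465),.130), 'top edges',tl(c(334,376),.13)-[10.5,0,0],tl(c(334,541),.13)+[10.5,0,0])
print('LR', tl(c(235,462),.13),tl(c(437,462),.13))
E
```

```text
t 10.23 p [ 0.518  -0.001   0.0917] xang -171.4 z [ 0.002 -0.    -1.   ] j [ 0.42  0.65 -0.73  1.97  0.63  0.76  1.04] F [-0.2 -0.5  0.1] gap 0.235
front edge -26 [ 0.19 -2.78 47.6 ]
edge L/R [ 25.85 -28.92  47.61] [25.82 23.03 47.59]
rim -13.7 [ 2.000e-02 -2.480e+00  4.763e+01]
rimL/R [  2.55 -15.83  47.65] [ 2.54 10.81 47.64]
floor far edge -11.7 [-5.04 -2.62 67.64]
cell bottom -10.5 [-1.12 -0.7  31.63]
button [  0.09  -1.09 -38.35] top edges [  0.17  -1.09 -38.37] [  1.14  -1.09 -38.33]
LR [  0.47 -10.9  -38.35] [  0.45   9.11 -38.35]
```

Call:
jog_arm:
  plan:
    - {"turn":[0,0,0],"linear":[0.003,-0.011,0],"hand":255}
    - {"turn":[0,0,0],"linear":[0,0,0.03],"hand":255}
    - {"turn":[0,0,0],"linear":[0,0,0.03],"hand":255}
    - {"turn":[0,0,0],"linear":[0,0,0.03],"hand":255}
    - {"turn":[0,0,0],"linear":[0,0,0.03],"hand":255}
    - {"turn":[0,0,0],"linear":[0,0,0.02],"hand":255}
    - {"turn":[0,0,0],"linear":[0,0,0],"hand":255}
    - {"turn":[0,0,0],"linear":[0,0,0],"hand":255}
    - {"turn":[0,0,0],"linear":[0,0,0],"hand":255}
    - {"turn":[0,0,0],"linear":[0,0,0],"hand":255}

```text
clock: 11.07
ee_pos: [0.5171, -0.0027, 0.0694]
eef_rot: [0.0, -0.075, 0.997, 0.0]
ft_force: [0.3, -0.2, -0.6]
finger_gap: 0.236
```

```bash
python3 - <<'E'
from h import *
s,M=st();print(s['moment']); im=snap('wrist','w7.png')[:,:,::-1]
cv2.imwrite('pics/c8.png',cv2.resize(im[180:340,200:370],None,fx=4,fy=3.7,interpolation=cv2.INTER_CUBIC))
E
```

```text
t 11.07 p [ 0.5171 -0.0027  0.0694] xang -171.38 z [ 0.  0. -1.] j [ 0.4   0.69 -0.7   1.98  0.67  0.72  1.01] F [ 0.3 -0.2 -0.6] gap 0.236
[-0.03541544  0.08242324 -0.03146784]
```

View pics/c8.png

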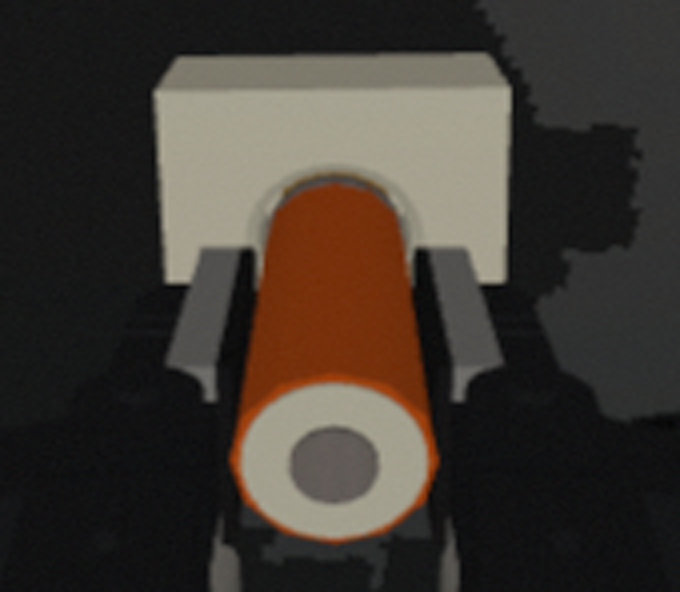

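Call:
jog_arm:
  plan:
    - {"turn":[0,0,0],"linear":[0,0,0.02],"hand":255}
    - {"turn":[0,0,0],"linear":[0,0,0.02],"hand":255}
    - {"turn":[0,0,0],"linear":[0,0,0.02],"hand":255}
    - {"turn":[0,0,0],"linear":[0,0,0.015],"hand":255}
    - {"turn":[0,0,0],"linear":[0,0,0.01],"hand":255}
    - {"turn":[0,0,0],"linear":[0,0,0.005],"hand":255}
    - {"turn":[0,0,0],"linear":[0,0,0],"hand":255}
    - {"turn":[0,0,0],"linear":[0,0,0],"hand":255}
    - {"turn":[0,0,0],"linear":[0,0,0],"hand":255}
    - {"turn":[0,0,0],"linear":[0,0,0],"hand":255}

```text
clock: 11.95
ee_pos: [0.5172, -0.0027, 0.0559]
eef_rot: [0.0, -0.075, 0.997, 0.0]
ft_force: [-0.8, 0.3, -1.1]
finger_gap: 0.238
```

```bash
python3 - <<'E'
from h import *
s,M=st();print(s['moment'])
E
```

```text
t 11.95 p [ 0.5172 -0.0027  0.0559] xang -171.39 z [ 0.  0. -1.] j [ 0.38  0.71 -0.68  1.98  0.69  0.69  0.99] F [-0.8  0.3 -1.1] gap 0.238
[ 0.03942653 -0.00998077  0.01090591]
```

Call:
jog_arm:
  plan:
    - {"turn":[0,0,0],"linear":[0,0,0.004],"hand":255}
    - {"turn":[0,0,0],"linear":[0,0,0],"hand":255}
    - {"turn":[0,0,0],"linear":[0,0,0.003],"hand":255}
    - {"turn":[0,0,0],"linear":[0,0,0],"hand":255}
    - {"turn":[0,0,0],"linear":[0,0,0.003],"hand":255}
    - {"turn":[0,0,0],"linear":[0,0,0],"hand":255}
    - {"turn":[0,0,0],"linear":[0,0,0],"hand":255}
    - {"turn":[0,0,0],"linear":[0,0,0],"hand":255}
    - {"turn":[0,0,0],"linear":[0,0,0],"hand":255}
    - {"turn":[0,0,0],"linear":[0,0,0],"hand":255}

```text
clock: 12.78
ee_pos: [0.5173, -0.0027, 0.0548]
eef_rot: [0.0, -0.075, 0.997, -0.0]
ft_force: [-3.6, -0.7, 11.7]
finger_gap: 0.243
```

```bash
python3 - <<'E'
from h import *
s,M=st();print(s['moment'])
E
```

```text
t 12.78 p [ 0.5173 -0.0027  0.0548] xang -171.39 z [ 0.001 -0.    -1.   ] j [ 0.38  0.71 -0.68  1.99  0.69  0.69  0.99] F [-3.6 -0.7 11.7] gap 0.243
[-1.17291967e-01  6.80462438e-01  3.62384733e-04]
```

Call:
jog_arm:
  plan:
    - {"turn":[0,0,0],"linear":[0,0,0],"hand":180}
    - {"turn":[0,0,0],"linear":[0,0,0],"hand":160}
    - {"turn":[0,0,0],"linear":[0,0,0],"hand":130}
    - {"turn":[0,0,0],"linear":[0,0,0],"hand":100}
    - {"turn":[0,0,0],"linear":[0,0,0],"hand":80}
    - {"turn":[0,0,0],"linear":[0,0,0],"hand":60}
    - {"turn":[0,0,0],"linear":[0,0,0],"hand":60}
    - {"turn":[0,0,0],"linear":[0,0,0],"hand":60}
    - {"turn":[0,0,0],"linear":[0,0,0],"hand":60}
    - {"turn":[0,0,0],"linear":[0,0,0],"hand":60}

```text
clock: 13.62
ee_pos: [0.5171, -0.0027, 0.0543]
eef_rot: [-0.0, -0.075, 0.997, 0.0]
ft_force: [-0.2, -0.2, -1.0]
finger_gap: 0.766
```

```bash
python3 - <<'E'
from h import *
s,M=st();im=snap('wrist','w9.png')
E
```

```text
t 13.62 p [ 0.5171 -0.0027  0.0543] xang -171.38 z [-0.  0. -1.] j [ 0.38  0.71 -0.67  1.99  0.69  0.69  0.99] F [-0.2 -0.2 -1. ] gap 0.766
```

View pics/w9.png

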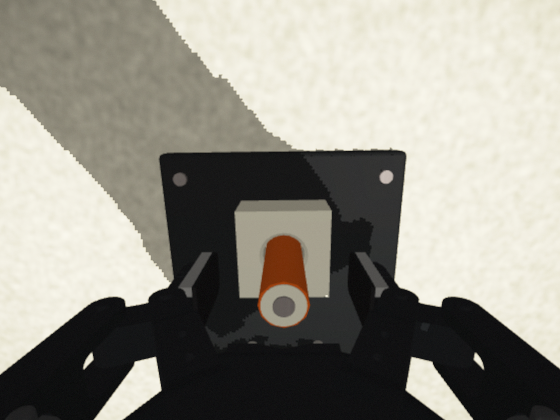

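Call:
jog_arm:
  plan:
    - {"turn":[0,0,0],"linear":[0,0,-0.03],"hand":30}
    - {"turn":[0,0,0],"linear":[0,0,-0.08],"hand":30}
    - {"turn":[0,0,0],"linear":[0,0,-0.12],"hand":30}
    - {"turn":[0,0,0],"linear":[0,0,-0.15],"hand":30}
    - {"turn":[0,0,0],"linear":[0,0,-0.18],"hand":30}
    - {"turn":[0,0,0],"linear":[0.1,0,-0.18],"hand":30}
    - {"turn":[0,0,0],"linear":[0.15,0,-0.18],"hand":60}
    - {"turn":[0,0,0],"linear":[0.1,-0.1,-0.18],"hand":255}
    - {"turn":[0,0,0],"linear":[0,-0.15,-0.18],"hand":255}
    - {"turn":[0,0,0],"linear":[0,-0.15,-0.1],"hand":255}

```text
clock: 14.5
ee_pos: [0.474, -0.0701, 0.2652]
eef_rot: [0.001, -0.076, 0.997, -0.001]
ft_force: [1.4, -0.3, 0.3]
finger_gap: 0.349
```

```bash
cat >> h.py <<'E'
N0=np.array([.5172,-.0027,0]);YW=np.radians(8.6)
def fw(x,y,z):
    c,s_=np.cos(YW),np.sin(YW); return N0+np.array([c*x-s_*y,s_*x+c*y,z])
def f_of(p):
    c,s_=np.cos(YW),np.sin(YW); d=np.array(p)-N0; return np.array([c*d[0]+s_*d[1],-s_*d[0]+c*d[1],d[2]])
E
python3 - <<'E'
from h import *
s,M=st(); snap('wrist','w10.png');snap('side','s10.png');t=snap('top','t10.png')[:,:,::-1]; cv2.imwrite('pics/c10.png',cv2.resize(t[140:270,240:400],None,fx=4.5,fy=4.5,interpolation=cv2.INTER_CUBIC))
for l in ['catch_tab','lever_grip']: print(viewer.look_for('wrist',l)[:2])
for p in [(89,-94,218),(131,52,298),(131,14,298),(131,90,298)]: print(proj('top',fw(*np.array(p)/1000)).round(1),proj('side',fw(*np.array(p)/1000)).round(1),proj('wrist',fw(*np.array(p)/1000)).round(1))
print(f_of(s['ee_pos']))
E
```

```text
t 14.5 p [ 0.474  -0.0701  0.2652] xang -171.28 z [ 0.003 -0.001 -1.   ] j [ 0.75  0.36 -0.92  1.9   0.33  1.04  1.42] F [ 1.4 -0.3  0.3] gap 0.349
[]
[]
[326.4 189.2] [306.6 212.3] [240.5 404.8]
[272.9 177.1] [307.7 166.5] [481.4 589.2]
[286.8 174.8] [310.8 171.5] [414.4 589.3]
[258.9 179.4] [304.7 161.7] [548.3 589.1]
[-0.05278306 -0.06020081  0.26517907]
```

View pics/w10.png

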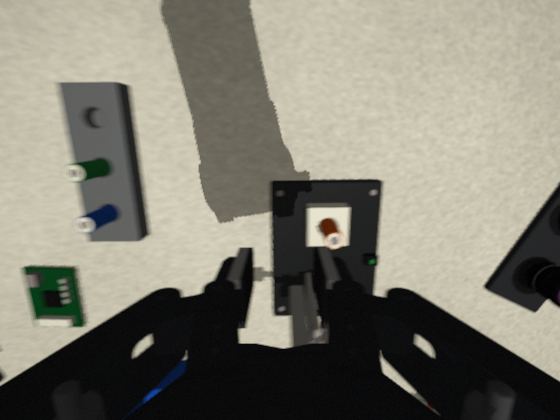

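View pics/c10.png

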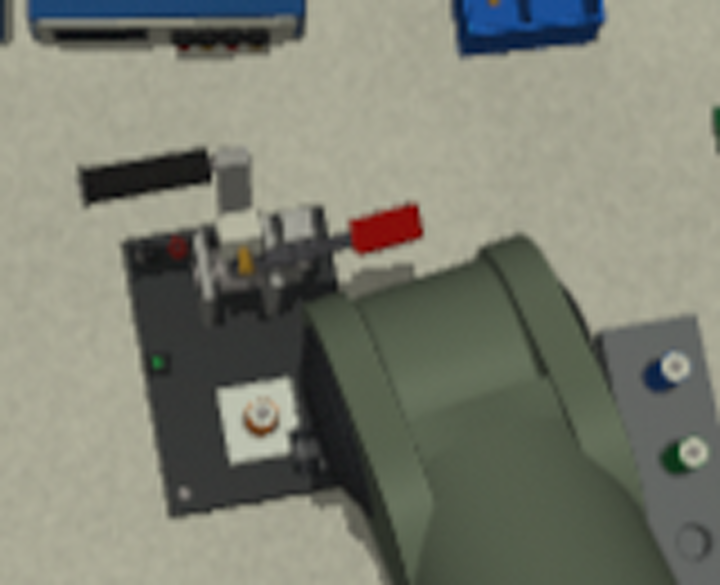

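View pics/s10.png

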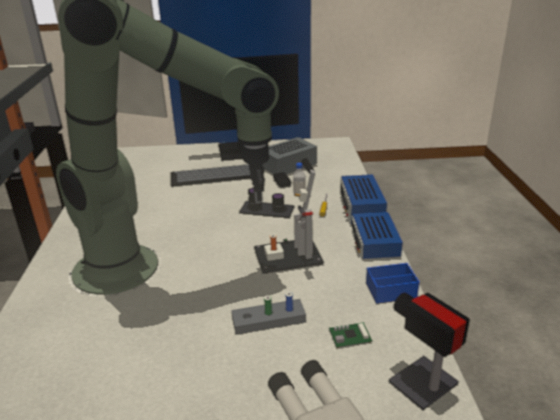

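```bash
python3 - <<'E'
from h import *
print('btn pred',proj('top',fw(0,0,.094)).round(1),proj('side',fw(0,0,.094)).round(1))
delta(fw(.088,-.099,.262),188.6)
E
```

```text
btn pred [297.8 230. ] [272.5 235.2]
t 14.75 p [ 0.4738 -0.0694  0.2615] xang -171.36 z [-0.  0. -1.] j [ 0.75  0.37 -0.91  1.9   0.34  1.03  1.41] F [-0.2  0.5 -0.3] gap 0.001
lin units [-0.939 -0.264 -0.004] norm m 0.1463
turn units [ 0.     -0.      0.0002] lin in target frame [-0.939 -0.264 -0.003]
```

Call:
jog_arm:
  plan:
    - {"turn":[0,0,0],"linear":[0,-0.13,0],"hand":255}
    - {"turn":[0,0,0],"linear":[-0.1,-0.134,0],"hand":255}
    - {"turn":[0,0,0],"linear":[-0.18,0,0],"hand":255}
    - {"turn":[0,0,0],"linear":[-0.18,0,0],"hand":255}
    - {"turn":[0,0,0],"linear":[-0.18,0,0],"hand":255}
    - {"turn":[0,0,0],"linear":[-0.18,0,0],"hand":255}
    - {"turn":[0,0,0],"linear":[-0.119,0,0],"hand":255}
    - {"turn":[0,0,0],"linear":[0,0,0],"hand":255}
    - {"turn":[0,0,0],"linear":[0,0,0],"hand":255}
    - {"turn":[0,0,0],"linear":[0,0,0],"hand":255}

```text
clock: 15.58
ee_pos: [0.6186, -0.0869, 0.2608]
eef_rot: [-0.001, -0.076, 0.997, 0.0]
ft_force: [-0.2, 0.1, -0.3]
finger_gap: 0.0
```

```bash
python3 - <<'E'
from h import *
s,M=st(); print(f_of(s['ee_pos'])); snap('wrist','w11.png');snap('side','s11.png');t=cv2.imread('pics/s11.png'); cv2.imwrite('pics/c11.png',cv2.resize(t[120:280,220:360],None,fx=4,fy=3.7,interpolation=cv2.INTER_CUBIC))
E
```

```text
t 15.58 p [ 0.6186 -0.0869  0.2608] xang -171.29 z [-0.001  0.    -1.   ] j [ 0.57  0.61 -0.82  1.54  0.46  1.2   1.39] F [-0.2  0.1 -0.3] gap 0.0
[ 0.08770927 -0.0984527   0.26075631]
```

View pics/w11.png

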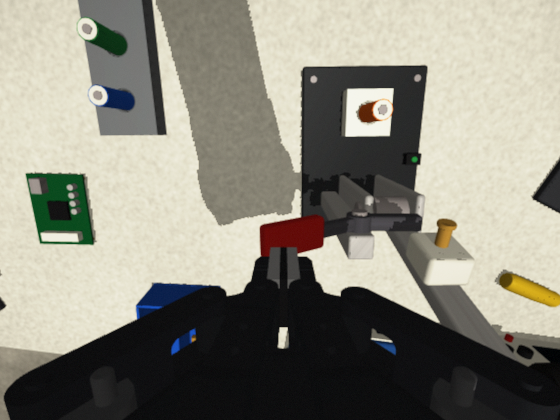

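View pics/c11.png

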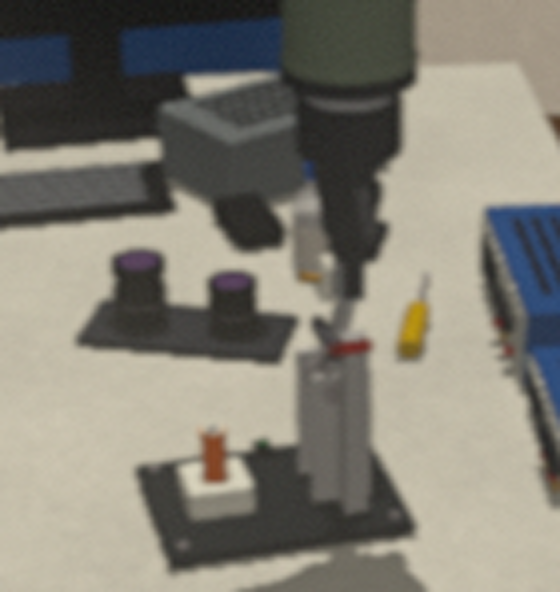

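Call:
jog_arm:
  plan:
    - {"turn":[0,0,0],"linear":[0,0,0.1],"hand":255}
    - {"turn":[0,0,0],"linear":[0,0,0.08],"hand":255}
    - {"turn":[0,0,0],"linear":[0,0,0.06],"hand":255}
    - {"turn":[0,0,0],"linear":[0,0,0.06],"hand":255}
    - {"turn":[0,0,0],"linear":[0,0,0.06],"hand":255}
    - {"turn":[0,0,0],"linear":[0,0,0.06],"hand":255}
    - {"turn":[0,0,0],"linear":[0,0,0.06],"hand":255}
    - {"turn":[0,0,0],"linear":[0,0,0.06],"hand":255}
    - {"turn":[0,0,0],"linear":[0,0,0.06],"hand":255}
    - {"turn":[0,0,0],"linear":[0,0,0.04],"hand":255}

```text
clock: 16.52
ee_pos: [0.6191, -0.0876, 0.1641]
eef_rot: [-0.0, -0.075, 0.997, 0.0]
ft_force: [0.2, 0.8, 2.0]
finger_gap: 0.002
```

```bash
python3 - <<'E'
from h import *
s,M=st(); print(f_of(s['ee_pos'])); snap('wrist','w12.png')
E
```

```text
t 16.52 p [ 0.6191 -0.0876  0.1641] xang -171.36 z [-0.001  0.001 -1.   ] j [ 0.54  0.7  -0.77  1.63  0.55  1.03  1.32] F [0.2 0.8 2. ] gap 0.002
[ 0.08806589 -0.09923436  0.16405983]
```

View pics/w12.png

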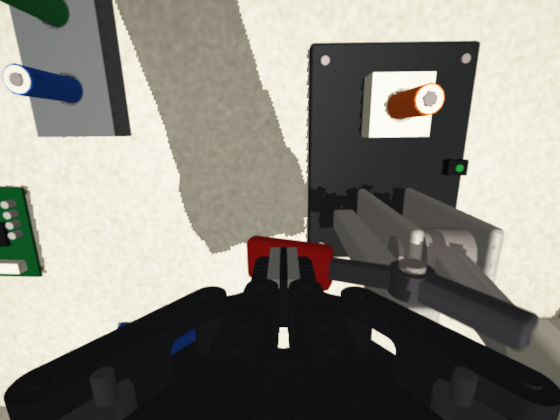

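Catch is turning; the fingertips sit on the red tab. Push on to its stop.

Call:
jog_arm:
  plan:
    - {"turn":[0,0,0],"linear":[0,0,0.03],"hand":255}
    - {"turn":[0,0,0],"linear":[0,0,0.03],"hand":255}
    - {"turn":[0,0,0],"linear":[0,0,0.02],"hand":255}
    - {"turn":[0,0,0],"linear":[0,0,0.01],"hand":255}
    - {"turn":[0,0,0],"linear":[0,0,0],"hand":255}
    - {"turn":[0,0,0],"linear":[0,0,0],"hand":255}
    - {"turn":[0,0,0],"linear":[0,0,0],"hand":255}
    - {"turn":[0,0,0],"linear":[0,0,0],"hand":255}
    - {"turn":[0,0,0],"linear":[0,0,0],"hand":255}
    - {"turn":[0,0,0],"linear":[0,0,0],"hand":255}

```text
clock: 17.4
ee_pos: [0.6194, -0.088, 0.1519]
eef_rot: [0.0, -0.075, 0.997, -0.0]
ft_force: [0.6, 0.6, 1.3]
finger_gap: -0.003
```

```bash
python3 - <<'E'
from h import *
s,M=st(); print(f_of(s['ee_pos']))
E
```

```text
t 17.4 p [ 0.6194 -0.088   0.1519] xang -171.38 z [ 0. -0. -1.] j [ 0.53  0.72 -0.76  1.64  0.56  1.01  1.31] F [0.6 0.6 1.3] gap -0.003
[ 0.0882507  -0.09959576  0.15186271]
```

Call:
jog_arm:
  plan:
    - {"turn":[0,0,0],"linear":[0,0,0.015],"hand":255}
    - {"turn":[0,0,0],"linear":[0,0,0.015],"hand":255}
    - {"turn":[0,0,0],"linear":[0,0,0.01],"hand":255}
    - {"turn":[0,0,0],"linear":[0,0,0.01],"hand":255}
    - {"turn":[0,0,0],"linear":[0,0,0],"hand":255}
    - {"turn":[0,0,0],"linear":[0,0,0],"hand":255}
    - {"turn":[0,0,0],"linear":[0,0,0],"hand":255}
    - {"turn":[0,0,0],"linear":[0,0,0],"hand":255}
    - {"turn":[0,0,0],"linear":[0,0,0],"hand":255}
    - {"turn":[0,0,0],"linear":[0,0,0],"hand":255}

```text
clock: 18.23
ee_pos: [0.6198, -0.0879, 0.1452]
eef_rot: [0.001, -0.075, 0.997, -0.0]
ft_force: [-2.6, -1.0, 16.2]
finger_gap: 0.002
```

```bash
python3 - <<'E'
from h import *
s,M=st(); print(f_of(s['ee_pos']))
E
```

```text
t 18.23 p [ 0.6198 -0.0879  0.1452] xang -171.38 z [ 0.001 -0.    -1.   ] j [ 0.53  0.72 -0.75  1.65  0.57  1.    1.31] F [-2.6 -1.  16.2] gap 0.002
[ 0.0886682  -0.09959594  0.14522009]
```

Call:
jog_arm:
  plan:
    - {"turn":[0,0,0],"linear":[0,0,-0.08],"hand":255}
    - {"turn":[0,0,0],"linear":[0,0,-0.15],"hand":255}
    - {"turn":[0,0,0],"linear":[0,0,-0.2],"hand":255}
    - {"turn":[0,0,0],"linear":[0,0,-0.2],"hand":255}
    - {"turn":[0,0,0.038],"linear":[0,0,-0.18],"hand":255}
    - {"turn":[0,0,0.038],"linear":[0,0,-0.18],"hand":200}
    - {"turn":[0,0,0.038],"linear":[0,0,-0.18],"hand":100}
    - {"turn":[0,0,0.038],"linear":[0,0,-0.18],"hand":0}
    - {"turn":[0,0,0.038],"linear":[0,0,-0.18],"hand":0}
    - {"turn":[0,0,0.038],"linear":[0,0,-0.08],"hand":0}

```text
clock: 19.07
ee_pos: [0.6198, -0.0875, 0.3897]
eef_rot: [0.002, 0.282, 0.959, 0.001]
ft_force: [-0.3, 0.0, -0.4]
finger_gap: 0.71
```

Call:
jog_arm:
  plan:
    - {"turn":[0,0,0.038],"linear":[0,0,0],"hand":0}
    - {"turn":[0,0,0.038],"linear":[0,0,0],"hand":0}
    - {"turn":[0,0,0.038],"linear":[0,0,0],"hand":0}
    - {"turn":[0,0,0.038],"linear":[0,0,0],"hand":0}
    - {"turn":[0,0,0.038],"linear":[0,0,0],"hand":0}
    - {"turn":[0,0,0.038],"linear":[0,0,0],"hand":0}
    - {"turn":[0,0,0.038],"linear":[0,0,0],"hand":0}
    - {"turn":[0,0,0],"linear":[0,0,0],"hand":0}
    - {"turn":[0,0,0],"linear":[0,0,0],"hand":0}
    - {"turn":[0,0,0],"linear":[0,0,0],"hand":0}

```text
clock: 19.9
ee_pos: [0.6193, -0.0878, 0.3859]
eef_rot: [-0.0, 0.643, 0.766, 0.0]
ft_force: [-0.9, -0.2, 0.8]
finger_gap: 1.0
```

```bash
python3 - <<'E'
from h import *
snap('wrist','w13.png'); i=viewer.camera_info('wrist')
import pickle; pickle.dump(i,open('w13.pkl','wb'))
t=snap('top','t13.png')[:,:,::-1]; cv2.imwrite('pics/c13.png',cv2.resize(t[140:270,240:400],None,fx=4.5,fy=4.5,interpolation=cv2.INTER_CUBIC))
for l in ['lever_grip']: print(viewer.look_for('wrist',l)[:2])
for y in (14,52,90): print(proj('wrist',fw(.131,y/1000,.298)).round(1))
delta(fw(.131,.058,.38),98.6)
E
```

```text
[{'at': [349.5, 31.6], 'conf': 0.85}]
[347.   62.2]
[3.514e+02 1.000e-01]
[356.3 -68.6]
t 20.05 p [ 0.6193 -0.088   0.3858] xang 99.82 z [-0.  0. -1.] j [ 0.38  0.45 -0.51  1.36  0.22  1.39  0.04] F [-0.1  0.  -0.1] gap 1.002
lin units [1.044 0.308 0.039] norm m 0.1634
turn units [-0.     -0.0001  0.0068] lin in target frame [1.051 0.285 0.039]
```

View pics/w13.png

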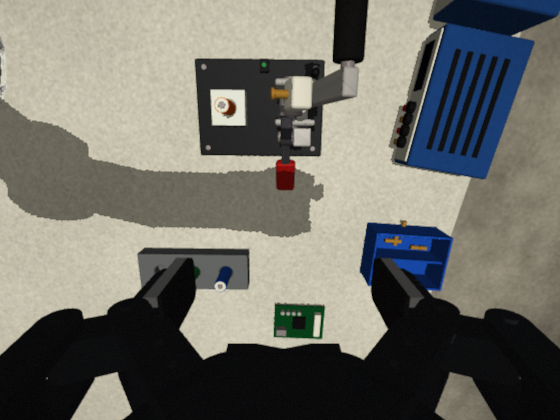

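View pics/c13.png

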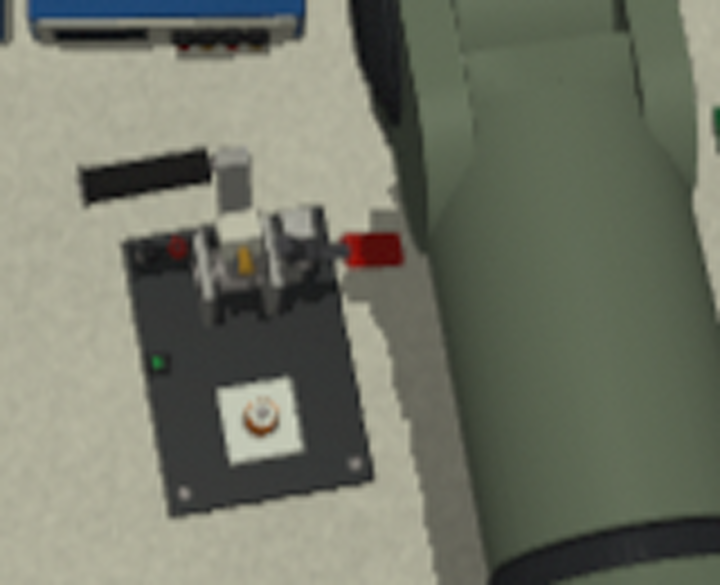

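Call:
jog_arm:
  plan:
    - {"turn":[0,0,0.007],"linear":[0,0,0],"hand":0}
    - {"turn":[0,0,0],"linear":[0.1,0.035,0],"hand":0}
    - {"turn":[0,0,0],"linear":[0.2,0.05,0],"hand":0}
    - {"turn":[0,0,0],"linear":[0.2,0.05,0],"hand":0}
    - {"turn":[0,0,0],"linear":[0.2,0.05,0],"hand":0}
    - {"turn":[0,0,0],"linear":[0.2,0.05,0],"hand":0}
    - {"turn":[0,0,0],"linear":[0.15,0.05,0],"hand":0}
    - {"turn":[0,0,0],"linear":[0,0,0],"hand":0}
    - {"turn":[0,0,0],"linear":[0,0,0],"hand":0}
    - {"turn":[0,0,0],"linear":[0,0,0],"hand":0}

```text
clock: 20.88
ee_pos: [0.6386, 0.0733, 0.3857]
eef_rot: [0.0, 0.653, 0.757, -0.0]
ft_force: [0.7, -0.0, -0.1]
finger_gap: 1.001
```

```bash
python3 - <<'E'
from h import *
snap('wrist','w14.png'); s,M=st(); print(f_of(s['ee_pos']))
for y in (14,52,90): print(proj('wrist',fw(.131,y/1000,.298)).round(1))
print(viewer.look_for('wrist','lever_grip')[:2])
E
```

```text
t 20.93 p [0.6386 0.0728 0.3858] xang 98.35 z [-0.    -0.001 -1.   ] j [ 0.13  0.49 -0.54  1.31  0.24  1.41 -0.25] F [-0.  -0.8 -0.7] gap 1.002
[0.13133516 0.05653391 0.38577244]
[282.9 264. ]
[282.6 220.9]
[282.4 174.2]
[{'at': [278.3, 219.4], 'conf': 0.87}, {'at': [249.1, 6.5], 'conf': 0.6}]
```

View pics/w14.png

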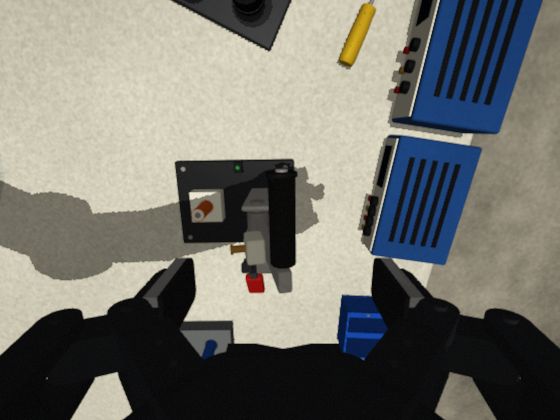

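Call:
jog_arm:
  plan:
    - {"turn":[0,0,0],"linear":[0,0,0.1],"hand":0}
    - {"turn":[0,0,0],"linear":[0,0,0.15],"hand":0}
    - {"turn":[0,0,0],"linear":[0,0,0.15],"hand":0}
    - {"turn":[0,0,0],"linear":[0,0,0.15],"hand":0}
    - {"turn":[0,0,0],"linear":[0,0,0.12],"hand":0}
    - {"turn":[0,0,0],"linear":[0,0,0.04],"hand":0}
    - {"turn":[0,0,0],"linear":[0,0,0],"hand":0}
    - {"turn":[0,0,0],"linear":[0,0,0],"hand":0}
    - {"turn":[0,0,0],"linear":[0,0,0],"hand":100}
    - {"turn":[0,0,0],"linear":[0,0,0],"hand":150}
  squeeze: 50

```text
clock: 21.82
ee_pos: [0.639, 0.0741, 0.2806]
eef_rot: [0.001, 0.653, 0.757, 0.001]
ft_force: [1.0, -0.4, 0.3]
finger_gap: 0.75
```

Call:
jog_arm:
  plan:
    - {"turn":[0,0,0],"linear":[0,0,0],"hand":255}
    - {"turn":[0,0,0],"linear":[0,0,0],"hand":255}
    - {"turn":[0,0,0],"linear":[0,0,0],"hand":255}
    - {"turn":[0,0,0],"linear":[0,0,0],"hand":255}
    - {"turn":[0,0,0],"linear":[0,0,0],"hand":255}
    - {"turn":[0,0,0],"linear":[0,0,0],"hand":255}
    - {"turn":[0,0,0],"linear":[0,0,0],"hand":255}
    - {"turn":[0,0,0],"linear":[0,0,0],"hand":255}
    - {"turn":[0,0,0],"linear":[0,0,0],"hand":255}
    - {"turn":[0,0,0],"linear":[0,0,0],"hand":255}

```text
clock: 22.65
ee_pos: [0.6381, 0.0741, 0.2797]
eef_rot: [-0.0, 0.653, 0.757, -0.0]
ft_force: [-5.9, -1.2, 7.2]
finger_gap: 0.24
```

```bash
python3 - <<'E'
from h import *
snap('wrist','w15.png'); s,M=st(); print(f_of(s['ee_pos']))
for k in range(0,11):
    q=1.78*k/10; a=.21-q
    p=np.array([95+172*np.sin(a),172*np.cos(a)]); 
    if k: print(k,'dx,dz units (tool y = fixture +x? )',((p-p0)/150).round(3), p.round(1))
    p0=p
print(M[:,1]@fw(1,0,0)-M[:,1]@fw(0,0,0))
E
```

```text
t 22.7 p [0.6381 0.0741 0.2796] xang 98.45 z [-0.001 -0.    -1.   ] j [ 0.13  0.55 -0.53  1.47  0.29  1.2  -0.29] F [-6.3 -1.4  5.6] gap 0.24
[0.1310239  0.05785631 0.27964188]
1 dx,dz units (tool y = fixture +x? ) [-0.202  0.025] [100.5 171.9]
2 dx,dz units (tool y = fixture +x? ) [-0.204 -0.012] [ 70.  170.2]
3 dx,dz units (tool y = fixture +x? ) [-0.198 -0.047] [ 40.2 163.1]
4 dx,dz units (tool y = fixture +x? ) [-0.187 -0.082] [ 12.2 150.8]
5 dx,dz units (tool y = fixture +x? ) [-0.169 -0.114] [-13.2 133.7]
6 dx,dz units (tool y = fixture +x? ) [-0.146 -0.142] [-35.1 112.5]
7 dx,dz units (tool y = fixture +x? ) [-0.119 -0.165] [-53.   87.7]
8 dx,dz units (tool y = fixture +x? ) [-0.088 -0.184] [-66.2  60.1]
9 dx,dz units (tool y = fixture +x? ) [-0.054 -0.197] [-74.3  30.6]
10 dx,dz units (tool y = fixture +x? ) [-0.018 -0.203] [-77.    0.1]
0.9999962812276921
```

View pics/w15.png

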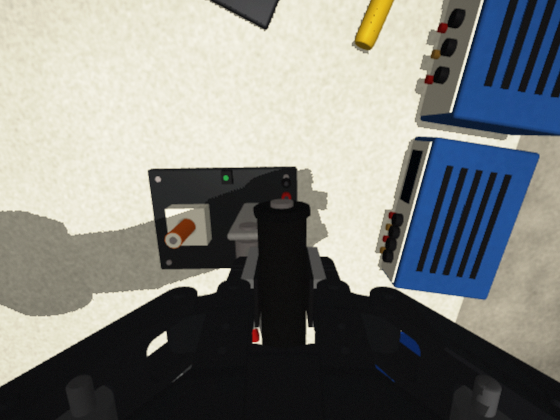

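Call:
jog_arm:
  plan:
    - {"turn":[0,0,0],"linear":[0,-0.101,-0.017],"hand":255}
    - {"turn":[0,0,0],"linear":[0,-0.102,-0.008],"hand":255}
    - {"turn":[0,0,0],"linear":[0,-0.102,0.001],"hand":255}
    - {"turn":[0,0,0],"linear":[0,-0.102,0.01],"hand":255}
    - {"turn":[0,0,0],"linear":[0,-0.1,0.019],"hand":255}
    - {"turn":[0,0,0],"linear":[0,-0.098,0.028],"hand":255}
    - {"turn":[0,0,0],"linear":[0,-0.095,0.037],"hand":255}
    - {"turn":[0,0,0],"linear":[0,-0.092,0.045],"hand":255}
    - {"turn":[0,0,0],"linear":[0,0,0],"hand":255}
    - {"turn":[0,0,0],"linear":[0,0,0],"hand":255}
  squeeze: 70

```text
clock: 23.53
ee_pos: [0.5211, 0.0551, 0.2627]
eef_rot: [0.001, 0.654, 0.757, -0.0]
ft_force: [0.6, -9.0, 11.4]
finger_gap: 0.234
```

```bash
python3 - <<'E'
from h import *
s,M=st(); p=f_of(s['ee_pos']); print(p); g=p+[0,0,.019]; print('rad',np.hypot(g[0]-.095,g[2]-.13),'lever',.21-np.arctan2(g[0]-.095,g[2]-.13))
snap('side','s16.png')
t=cv2.imread('pics/s16.png'); cv2.imwrite('pics/c16.png',cv2.resize(t[120:280,220:360],None,fx=4,fy=3.7,interpolation=cv2.INTER_CUBIC))
E
```

```text
t 23.53 p [0.5211 0.0551 0.2627] xang 98.38 z [ 0.001 -0.002 -1.   ] j [ 0.22  0.37 -0.56  1.81  0.23  1.03 -0.29] F [ 0.6 -9.  11.4] gap 0.234
[0.01251306 0.05659773 0.2627113 ]
rad 0.17268588057404485 lever 0.7080011393316562
```

View pics/c16.png

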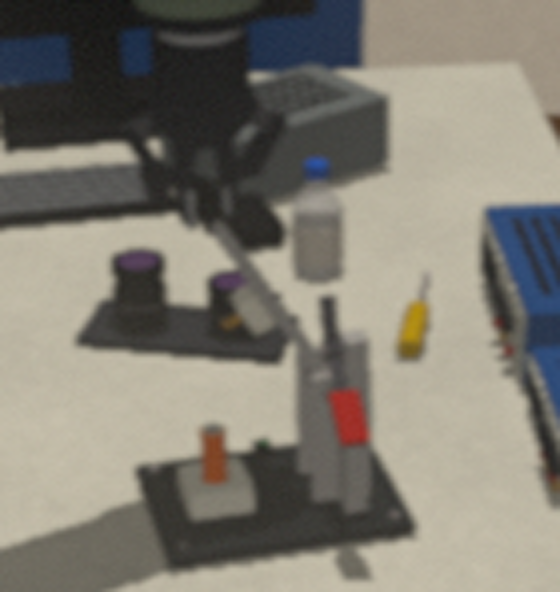

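Call:
jog_arm:
  plan:
    - {"turn":[0,0,0],"linear":[-0.008,-0.087,0.053],"hand":255}
    - {"turn":[0,0,0],"linear":[0,-0.082,0.061],"hand":255}
    - {"turn":[0,0,0],"linear":[0,-0.076,0.068],"hand":255}
    - {"turn":[0,0,0],"linear":[0,-0.07,0.074],"hand":255}
    - {"turn":[0,0,0],"linear":[0,-0.063,0.08],"hand":255}
    - {"turn":[0,0,0],"linear":[0,-0.056,0.085],"hand":255}
    - {"turn":[0,0,0],"linear":[0,-0.048,0.09],"hand":255}
    - {"turn":[0,0,0],"linear":[0,-0.04,0.094],"hand":255}
    - {"turn":[0,0,0],"linear":[0,0,0],"hand":255}
    - {"turn":[0,0,0],"linear":[0,0,0],"hand":255}

```text
clock: 24.42
ee_pos: [0.4428, 0.0423, 0.1709]
eef_rot: [0.0, 0.654, 0.757, -0.002]
ft_force: [-5.8, -12.6, 9.7]
finger_gap: 0.235
```

```bash
cat >> h.py <<'E'
def lev():
    s,M=st(); p=f_of(s['ee_pos']); print(p.round(4)); g=p+[0,0,.019]; print('rad',np.hypot(g[0]-.095,g[2]-.13),'lever',.21-np.arctan2(g[0]-.095,g[2]-.13))
E
python3 -c "
from h import *
lev()"
```

```text
t 24.42 p [0.4428 0.0423 0.1709] xang 98.39 z [-0.002 -0.003 -1.   ] j [ 0.22  0.37 -0.55  2.09  0.28  0.75 -0.37] F [ -5.8 -12.6   9.7] gap 0.235
[-0.0669  0.0556  0.1709]
rad 0.1725841457828196 lever 1.426390016855166
```

Call:
jog_arm:
  plan:
    - {"turn":[0,0,0],"linear":[-0.008,-0.03,0.09],"hand":255}
    - {"turn":[0,0,0],"linear":[0,-0.022,0.09],"hand":255}
    - {"turn":[0,0,0],"linear":[0,-0.012,0.08],"hand":255}
    - {"turn":[0,0,0],"linear":[0,-0.005,0.07],"hand":255}
    - {"turn":[0,0,0],"linear":[0,0,0.05],"hand":255}
    - {"turn":[0,0,0],"linear":[0,0,0.02],"hand":255}
    - {"turn":[0,0,0],"linear":[0,0,0],"hand":255}
    - {"turn":[0,0,0],"linear":[0,0,0],"hand":255}
    - {"turn":[0,0,0],"linear":[0,0,0],"hand":255}
    - {"turn":[0,0,0],"linear":[0,0,0],"hand":255}

```text
clock: 25.25
ee_pos: [0.4325, 0.0404, 0.1114]
eef_rot: [-0.0, 0.653, 0.757, -0.001]
ft_force: [-10.7, -5.4, 15.5]
finger_gap: 0.233
```

```bash
python3 -c "
from h import *
lev(); t=snap('side','s17.png')[:,:,::-1]; cv2.imwrite('pics/c17.png',cv2.resize(t[120:280,220:360],None,fx=4,fy=3.7,interpolation=cv2.INTER_CUBIC))"
```

```text
t 25.25 p [0.4325 0.0404 0.1114] xang 98.42 z [-0.002 -0.002 -1.   ] j [ 0.16  0.46 -0.49  2.17  0.38  0.6  -0.46] F [-10.7  -5.4  15.5] gap 0.233
[-0.0773  0.0552  0.1114]
rad 0.1723455686528658 lever 1.7783137452767417
```

View pics/c17.png

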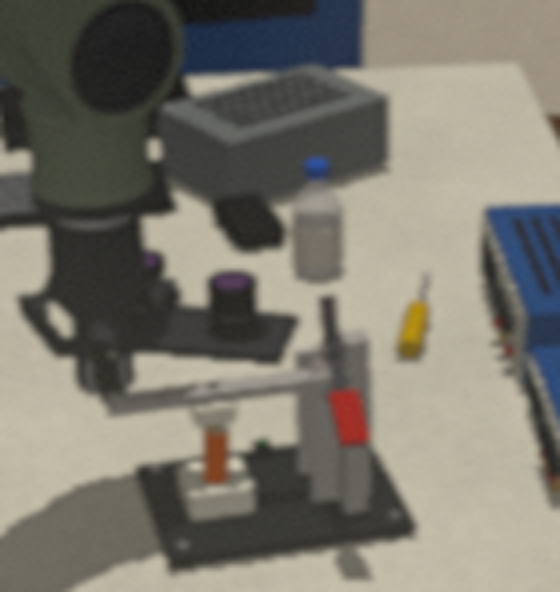

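Call:
jog_arm:
  plan:
    - {"turn":[0,0,0],"linear":[0,-0.008,0.012],"hand":255}
    - {"turn":[0,0,0],"linear":[0,0,0],"hand":255}
    - {"turn":[0,0,0],"linear":[0,0,0],"hand":255}
    - {"turn":[0,0,0],"linear":[0,0,0],"hand":255}
    - {"turn":[0,0,0],"linear":[0,0,0],"hand":255}
    - {"turn":[0,0,0],"linear":[0,0,0],"hand":255}
    - {"turn":[0,0,0],"linear":[0,0,0],"hand":255}
    - {"turn":[0,0,0],"linear":[0,0,0],"hand":255}
    - {"turn":[0,0,0],"linear":[0,0,0],"hand":255}
    - {"turn":[0,0,0],"linear":[0,0,0],"hand":255}

```text
clock: 26.13
ee_pos: [0.4324, 0.0404, 0.1103]
eef_rot: [0.001, 0.653, 0.757, -0.001]
ft_force: [-9.4, -6.5, 29.0]
finger_gap: 0.23
```

```bash
python3 -c "
from h import *
lev(); snap('wrist','w18.png'); snap('top','t18.png'); lev()"
```

```text
t 26.13 p [0.4324 0.0404 0.1103] xang 98.42 z [ 0.    -0.002 -1.   ] j [ 0.16  0.46 -0.49  2.17  0.39  0.59 -0.46] F [-9.4 -6.5 29. ] gap 0.23
[-0.0774  0.0553  0.1103]
rad 0.17236682517968402 lever 1.78463955020842
t 26.23 p [0.4324 0.0404 0.1103] xang 98.42 z [ 0.    -0.002 -1.   ] j [ 0.16  0.46 -0.49  2.17  0.39  0.59 -0.46] F [-7.7 -6.8 28.4] gap 0.235
[-0.0774  0.0553  0.1103]
rad 0.17237954022552773 lever 1.7845878752099746
```

View pics/w18.png

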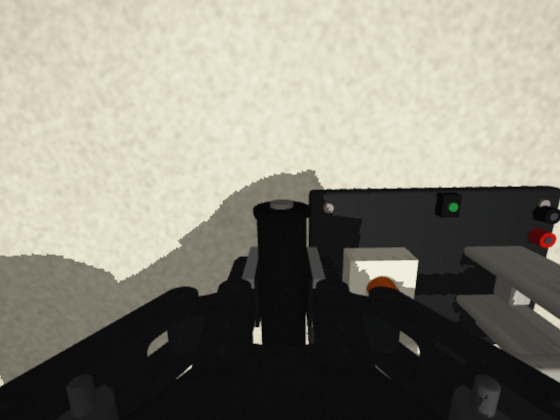

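```bash
python3 -c "
from h import *
print(r.finish_job())"
```

```text
the job is handed in; nothing more can be done
None
```

I did the whole sequence and handed the job in at about 26 s of the 69 s allowed, but `finish_job()` gives no verdict, so success isn't confirmed. The cell was seated and released with the catch still on. I then pushed the red tab to its stop and pulled the grip down until the lever was on its stop.

- **Cell:** it touched the nest floor at the expected height. After I let go, and again in the later pictures, it stood upright in the bore.
- **Catch:** it reached its stop at about 16 N, and the pictures show it off.
- **Lever:** just before hand-in it was still, at about 1.78 rad worked out from the tool position. The gripper was still closed on the grip and pressing down with about 28 N. The side picture shows the brass contact on the cell, but I had no reading of the contact force itself.
- **Disagreements:** the top camera was 3–5 mm off against the wrist camera. My first fixture angle from it (6.2°) was wrong, and the wrist view gave 8.6°, which I used. About 7–10 N of sideways force remained on the grip at the end.
- **Bystanders:** the other cells, the lenses and the rest of the bench looked undisturbed wherever they showed in the pictures. I didn't measure their positions again at the end.

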